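Find the high spot of a plywood roller with a dial gauge

ROBOT

A 6-joint arm with a two-finger parallel gripper is mounted at the origin on the work surface. World frame = base frame: x ahead of the robot, y to its left, z up, the work surface at z = 0. Lengths are in m, angles in rad, forces in N, time in s.
With the tool pointing down it reaches from about 0.375 to 0.975 m from the base axis. Payload 3.8 kg.
Tool frame: the origin (TCP) lies midway between the tips of the shut fingers; the grasp point (between the pads) lies 19 mm behind it; z points along the fingers, y is the direction in which the jaws open and shut (so a half turn about z gives the same grasp; the last joint's range is limited). The gripper opens to 85 mm and grips with 20 to 120 N. Pads are 22 mm wide; open, the fingers measure 114 mm over their backs; the gripper's body (76 mm by 85 mm) begins 54 mm behind the grasp point. The pads swing forward as they close: fully open they stand 13 mm farther back than shut.
Start: joints at [-1.26, 0.264, 1.604, -0, 1.274, -0.037], TCP at [0.23, -0.635, 0.231] pointing down, gripper open.
Joint ranges: [-2.63, 2.63], [-0.94, 2.18], [0.31, 2.57], [-1.31, 4.45], [0, 2.66], [-2.55, 2.55]. Speed limits (rad/s): [2.57, 2.57, 3.14, 3.14, 3.14, 3.14].

INTERFACE

Orientations are given as a rotation vector (axis times angle).
In Python, from workcell import readout, read_camera, camera_params, bot gives the robot as it stands.
- The arm moves only by the tool apply_moves, never from a script. Its argument "plan" is a list that holds one entry, the list of rows, each a list of 7 numbers: the shift along the tool's x, y, z each as a share of 1000 mm, from -1 to 1, then the turn, a rotation vector about the tool's x, y, z each as a share of pi rad, from -1 to 1, then the gripper command: -1 is fully open, 1 is shut, values between are in proportion. A call has exactly 8 rows; each row is the pose to reach, as a shift and turn from the pose commanded when the call began, along the tool's axes at that moment, turning the shorter way round; what a row does not reach only later rows make up. A row lasts 1/12 s, in which the tool goes at most 41.7 mm and 7.16 degrees, less where a joint would pass 70% of its speed; a pose out of reach is approached as far as the arm can. A call with a number of a shift or a turn outside -1 to 1 is refused whole. A call with a gripper value outside its range is refused whole. The fingers move at their own pace and stop on an object; "force" is the grip in N (left out, the last holds). Time passes only in rows, so rows that repeat a pose let the fingers close, or fill a call up. It gives the time, the measured TCP pose, the force and the opening at its end, in the units of the state.
- readout.read_state(): the state, without advancing time (a new reading comes with each control period).
- read_camera(name): name is "scene" or "side" or "wrist"; returns the picture (480x640x3 uint8, red, green, blue); there is no depth.
- camera_params(name): a dict with "fovy" (degrees; the focal length in pixels is half the picture's height over the tangent of half this angle, whatever the lens; pixels are square), "cx", "cy" (the principal point, pixels), "k1" (the pictures are not rectified: a ray, as slopes to the right and down, at radius r is drawn at 1 + k1 r^2 times it, then the intrinsics apply), "rvec" (rotation vector, rad) and "tvec" (3), from world to camera coordinates, as OpenCV has them; the wrist camera has in their place "hand_eye" (4x4, takes a point from camera to tool coordinates, whose origin is the TCP and whose axes are the flange's). Camera axes: x right, y down, z forward; pixel columns grow to the right and rows downward; lengths in m; the calibration is good to about 2 mm. A picture is of the moment at which its call begins: read the wrist's pose just before it. camera_params takes no time and is no camera call.
- bot.finish_job(): hands the job in, once; it reports no verdict.
The state is a dict: "time": time; "q": joint angles; "joint_vel": joint speeds; "joint_torque": joint torques, N m; "tool_pos": TCP position; "tcp_rot": TCP orientation; "wrist_force": force on the tool from outside, world axes, zero at the start; "torque": the same for the moment, N m; "width": opening from 0.0 (shut) to 1.0 (fully open).
Only numpy, scipy, OpenCV 4.12 (cv2) and the standard library are available. Lean on these libraries where they do the work, as an engineer would, in place of code of your own. Each camera call takes 0.05 s, during which the arm holds its last target.

TASK

Check the plywood roller that lies with its shaft in the V-rests: first lower the dial gauge by its black top knob until the plunger rests on the roller with the dial reading about 6 mm, and then turn the shaft by its spokes, keeping it seated in the V-rests, to find the roller's high spot. Leave the shaft with the high spot straight up under the plunger, where the dial reads its highest, and be gentle: never run the plunger to the end of its travel, and leave everything else where it is.

Things in the scene. Friction and masses are not known exactly. Their poses are not given: they have to be found in the camera images.
- knob (a point): Centre of the black round push knob (28 mm across, 14 mm high, top 7 mm above this point) on top of the dial gauge, straight above the plunger. Pushed straight down it slides the gauge down a steel column; this takes 7 to 15 N and it stays where left. The column (22 mm thick, top 231 mm above the table) stands 80 mm to the +y side. z is up, x along the shaft, away from the spokes.
- carriage (a joint): How far the gauge has been lowered on its column, in m; 0 is fully up, 0.05 is the lower end. At the start it is 0 to 12 mm and the plunger hangs clear of the roller; at 0 the free plunger's tip is 127 mm above the table.
- needle (a joint): Angle of the dial's needle in rad: 0.4 rad per mm that the plunger is pushed in (2.4 rad is 6 mm); 0 with the plunger free and the needle at the top, growing clockwise seen from the dial's front. The dial, 84 mm across, leans back and faces away from the robot and 40 degrees upward; a tick each mm, a long tick each 3 mm (0, 3 ... 15).
- plunger: The gauge's upright sprung plunger with a ball tip; the origin is the lowest point of the tip, which stands straight above the shaft's axis, in line with the middle of the roller. Travel 15 mm; its spring pushes with 1.2 N when free and 0.15 N more for each mm.
- shaft: Loose steel shaft, 20 mm thick, 205 mm long, about 0.6 kg, lying level in two V-rests, its axis 75 mm above the table. Its x axis is the shaft's axis, pointing away from the spoked hub; the origin is on the axis.
- roller_mid (a point): Point on the shaft's axis at the middle of the plywood roller (52 mm across, 24 mm wide), under the plunger. The roller is stuck on the shaft 3 mm off centre, so its top rises and falls by 6 mm in a turn like a cosine, to about 104 mm above the table with the high spot up. Where the high spot lies is not known: at the start anywhere round but at least 40 degrees from straight up.
- hub (a point): Hub centre at the shaft's end nearest the robot, in the plane of its four spokes; turns with the shaft. Spokes (7 mm rods) lie along its +z, -z, +y and -y axes, each with a black 18 mm ball centred 45 mm out; one is up at the start. A ball can be pushed sideways between two open fingers from above, tips just below its middle (deeper, a leaning spoke wedges); it takes 1 to 4 N and stays where left.
- stand: The fixed gauge stand: steel base plate 225 by 190 mm and 16 mm thick carrying the two V-rests and the column; origin under it on the table, straight under the shaft's origin; x along the shaft, z up.
- disc_stack: Stack of plywood discs, 60 mm across, 22 mm high, beside the stand. Leave alone. Origin at its underside.
- spare_roller: Spare plywood roller standing on end, 52 mm across, 24 mm high, beside the stand. Leave alone. Origin at its underside.
- vee_blank: Steel block 50 by 30 by 30 mm beside the column. Leave alone. Origin at its underside.
- hex_driver: Driver lying beside the stand, 150 mm long, 22 mm high. Leave alone. Origin at its underside.
- glue: White glue bottle, 48 mm across, 130 mm high. Leave alone. Origin at its underside.
- cup: Grey cup, 72 mm across, 85 mm high. Leave alone. Origin at its underside.
- tag_a: Small plywood plate 70 by 50 by 4 mm. Leave alone. Origin at its underside.
- clamp_block: Wooden block 60 by 45 by 35 mm. Leave alone. Origin at its underside.

How it is judged:
By the outcome, as a careful person would: the job done as asked, in the order asked, and still so for the second after the job is handed in, with the robot touching nothing.
It also fails if it takes over 67 s, if anything falls off the work surface, if the arm or the gripper's body presses on something with over 40 N, if the wrist force passes 120 N, or if a joint passes its speed limit or range.

## Working session

There is one attempt and no reset: what is moved stays moved. The work goes in short steps, Python scripts to look and compute and a tool call to move; the robot and the scene stay as the last step left them, time stands still between calls to the robot, and variables do not carry over. Pictures are saved under pics/ and viewed, and the job is handed in when it is done.

Besides the shell and the picture viewer there is one more tool, called after "Emit:" as name(argument=value, ...), one argument or row to a line, values as JSON. apply_moves: Moves the arm, as the interface text tells. Shift numbers are shares of 1000 mm and turn numbers shares of pi rad, none past 1 either way. Its arguments: {"type":"object","properties":{"plan":{"type":"array","items":{"type":"array","items":{"type":"array","items":{"type":"number","minimum":-1,"maximum":1}}}},"force":{"type":"number"}},"required":["plan"]}

```bash
ls; mkdir -p pics
cat > h.py <<'E'
import numpy as np, cv2
from workcell import readout, read_camera, camera_params, bot
from scipy.spatial.transform import Rotation as R
def cam(n):
    p=camera_params(n); f=240/np.tan(np.radians(p['fovy'])/2); return p,f
def ext(n,st=None):
    p,f=cam(n)
    if 'rvec' in p:
        Rm=R.from_rotvec(np.ravel(p['rvec'])).as_matrix(); return Rm,np.ravel(p['tvec'])
    st=st or readout.read_state()
    T=np.eye(4);T[:3,:3]=R.from_rotvec(st['tcp_rot']).as_matrix();T[:3,3]=st['tool_pos']
    M=np.linalg.inv(T@np.array(p['hand_eye'])); return M[:3,:3],M[:3,3]
def proj(n,X,st=None):
    p,f=cam(n);Rm,t=ext(n,st);c=np.atleast_2d(X)@Rm.T+t
    s=c[:,:2]/c[:,2:];r2=(s**2).sum(1,keepdims=True);s=s*(1+p['k1']*r2)
    return s*f+[p['cx'],p['cy']]
def ray(n,uv,st=None):
    p,f=cam(n);Rm,t=ext(n,st);d=(np.array(uv,float)-[p['cx'],p['cy']])/f
    s=d.copy()
    for _ in range(30): s=d/(1+p['k1']*(s@s))
    return -Rm.T@t, Rm.T@np.array([s[0],s[1],1])
def atz(n,uv,z,st=None):
    o,d=ray(n,uv,st);return o+d*(z-o[2])/d[2]
def tri(n1,uv1,n2,uv2,st1=None,st2=None):
    o1,d1=ray(n1,uv1,st1);o2,d2=ray(n2,uv2,st2)
    d1/=np.linalg.norm(d1);d2/=np.linalg.norm(d2)
    a=np.linalg.lstsq(np.c_[d1,-d2],o2-o1,rcond=None)[0]
    p=o1+d1*a[0];q=o2+d2*a[1];return (p+q)/2,np.linalg.norm(p-q)
def snap(n,name):
    im=read_camera(n);cv2.imwrite(f'pics/{name}.png',im[:,:,::-1]);return im
def crop(src,dst,x0,y0,x1,y1,k):
    im=cv2.imread(f'pics/{src}.png')[y0:y1,x0:x1];cv2.imwrite(f'pics/{dst}.png',cv2.resize(im,None,fx=k,fy=k,interpolation=cv2.INTER_CUBIC))
E
python3 - <<'E'
from h import *
print(readout.read_state())
for n in('scene','side','wrist'): snap(n,n+'0'); print(camera_params(n))
for n in('scene','side'):
    Rm,t=ext(n);print(n,-Rm.T@t,Rm[2])
E
```

```text
pics
{'time': 0.0, 'q': array([-1.25988729e+00,  2.64756963e-01,  1.60539100e+00,  1.15212853e-05,
        1.27373906e+00, -3.68730808e-02]), 'joint_vel': array([ 5.42859137e-04,  6.08825205e-04, -1.70934008e-03, -3.05120519e-05,
        2.73434035e-04, -9.14312357e-04]), 'joint_torque': array([-2.53053616e-05, -5.15110123e+01, -3.67311823e+01, -2.15626574e-04,
        1.29416987e-02,  4.92000339e-06]), 'tool_pos': array([ 0.22983752, -0.63386392,  0.22995031]), 'tcp_rot': array([-3.09197514e+00, -5.43147139e-01,  4.74786784e-04]), 'wrist_force': array([ 0.85222495, -0.11268237,  1.07972925]), 'torque': array([-0.00324436,  0.02759693,  0.02158317]), 'width': 0.9997551201638364}
{'fovy': 53.96766657362867, 'cx': 325.27974989725965, 'cy': 237.78136334582527, 'k1': 0.012756183058746947, 'rvec': array([ 2.18752727,  1.43029779, -0.44535102]), 'tvec': array([-0.21854287, -0.3269322 ,  1.53880935])}
{'fovy': 56.605483444588145, 'cx': 317.2543145020764, 'cy': 235.07863343009763, 'k1': -0.043769236261533874, 'rvec': array([ 0.52168602, -2.75262869,  1.06546214]), 'tvec': array([0.51109206, 0.27491925, 0.92798356])}
{'fovy': 69.39966852653902, 'cx': 317.90832782507925, 'cy': 241.53171636913754, 'k1': 0.01732430361303064, 'hand_eye': array([[ 1.05437352e-03, -9.62561694e-01, -2.71060646e-01,
         6.87353213e-02],
       [ 9.99999296e-01,  8.67370036e-04,  8.09691887e-04,
        -6.22575824e-04],
       [-5.44268511e-04, -2.71061309e-01,  9.62561931e-01,
        -1.42265030e-01],
       [ 0.00000000e+00,  0.00000000e+00,  0.00000000e+00,
         1.00000000e+00]])}
scene [ 1.12757683 -0.24435557  1.09153137] [-0.51488877  0.21796027 -0.82908557]
side [0.311672   0.57890697 0.8750294 ] [ 0.25506397 -0.62447494 -0.73822315]
```

View pics/scene0.png

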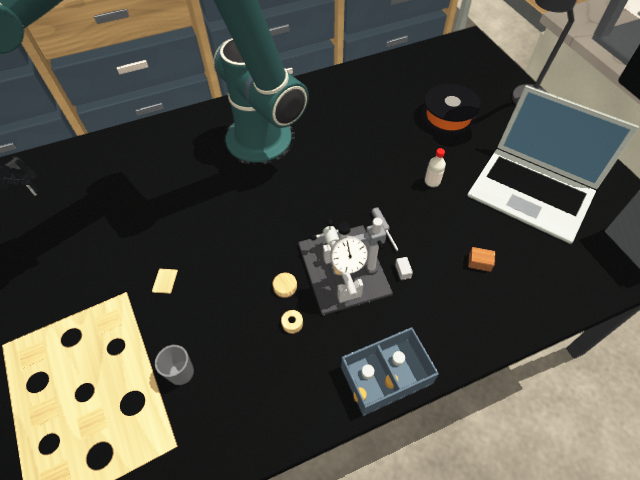

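View pics/side0.png

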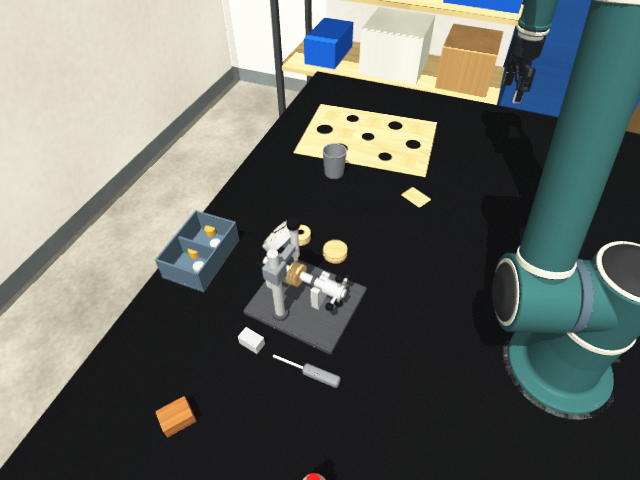

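View pics/wrist0.png

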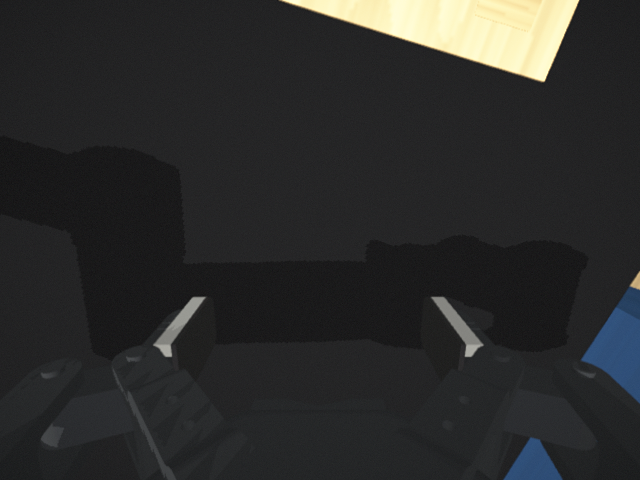

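Run:
```python
from h import *
crop('scene0','scene0c',285,195,425,315,5.5)
crop('side0','side0c',235,210,375,350,5.5)
```

```text
(no output)
```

View pics/scene0c.png

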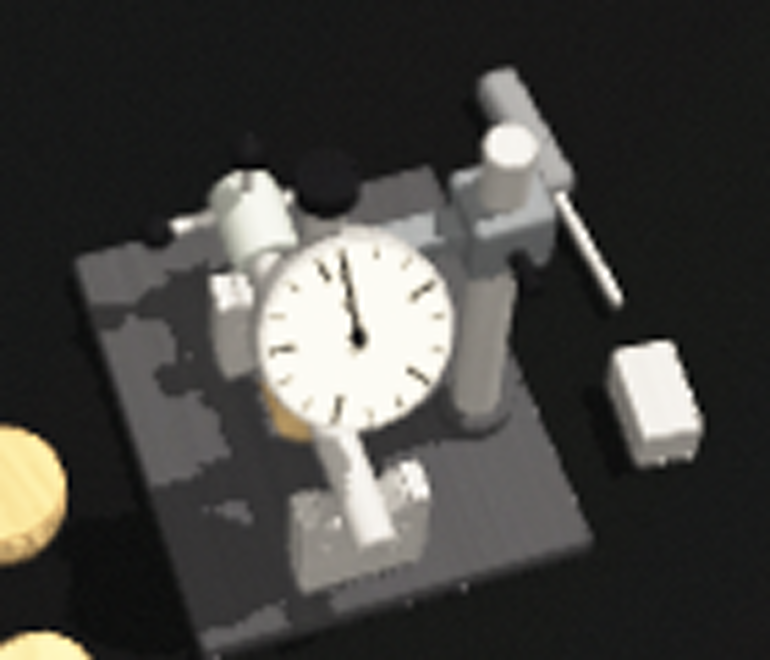

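View pics/side0c.png

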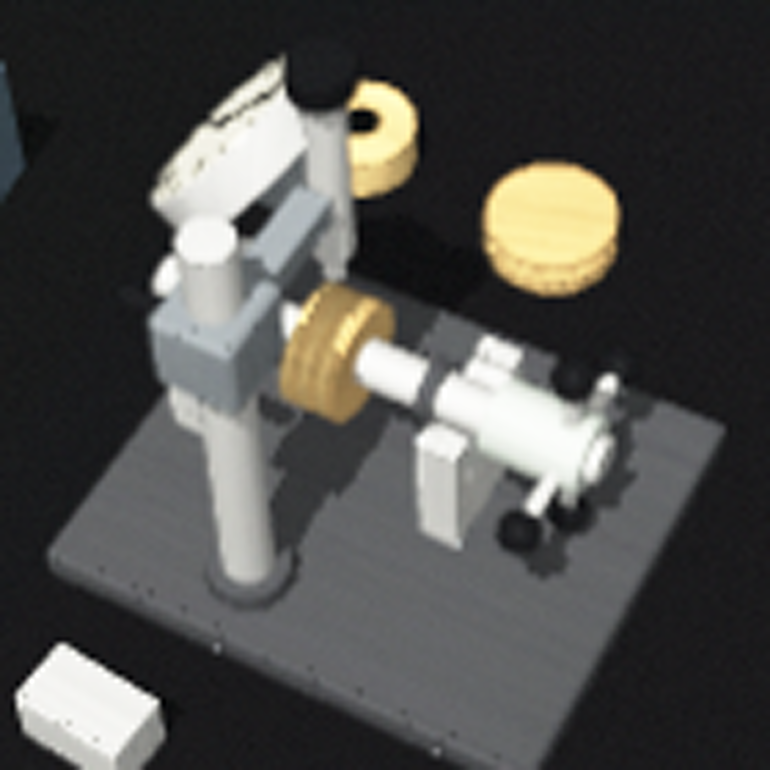

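The scene view shows the dial (centre ≈(350,256) full-frame) with its needle at 0, the black knob at ≈(344.6,227.7) and the column top at ≈(377.7,221.4). The side view has the knob at ≈(293.7,223.6), the column top at ≈(272.6,253.6) and the hub on the right.

Run:
```python
from h import *
S=lambda x,y:(x/5.5+285,y/5.5+195)
D=lambda x,y:(x/5.5+235,y/5.5+210)
print('col',atz('scene',S(510,145),.231),atz('side',D(207,240),.231),tri('scene',S(510,145),'side',D(207,240)))
print('knob',tri('scene',S(328,182),'side',D(322,75)))
for c in [(75,262),(430,165),(590,540),(205,655)]: print('corner sc',atz('scene',S(*c),.016))
for c in [(725,430),(55,560),(530,770)]: print('corner sd',atz('side',D(*c),.016))
print('hubend',tri('scene',S(247,180),'side',D(600,450)))
print('hub side z75',atz('side',D(600,450),.075))
```

```text
col [0.59991449 0.10777741 0.231     ] [0.5952471  0.10871357 0.231     ] (array([0.59724139, 0.10797702, 0.22849712]), np.float64(0.002750690791888905))
knob (array([0.5886651 , 0.02894212, 0.23673544]), np.float64(0.0036630761046987817))
corner sc [ 0.44493264 -0.03466253  0.016     ]
corner sc [0.46286838 0.15278734 0.016     ]
corner sc [0.68444489 0.12658171 0.016     ]
corner sc [ 0.6659701  -0.05955993  0.016     ]
corner sd [ 0.43716977 -0.03256565  0.016     ]
corner sd [0.67415874 0.13018969 0.016     ]
corner sd [0.45894804 0.14779307 0.016     ]
hubend (array([0.47275111, 0.0433372 , 0.08094341]), np.float64(0.006518284805272323))
hub side z75 [0.47177581 0.0366213  0.075     ]
```

```bash
cat >> h.py <<'E'
YAW=np.radians(174)
def Rdown(yaw): 
    x=np.array([np.cos(yaw),np.sin(yaw),0]);z=np.array([0,0,-1.]);return np.c_[x,np.cross(z,x),z]
def plan(pos,Rt=None,st=None):
    st=st or readout.read_state();R0=R.from_rotvec(st['tcp_rot']).as_matrix()
    sh=R0.T@(np.array(pos)-st['tool_pos'])
    tr=R.from_matrix(R0.T@Rt).as_rotvec()/np.pi if Rt is not None else np.zeros(3)
    print('t',round(st['time'],2),'at',st['tool_pos'].round(4),'F',np.round(st['wrist_force'],1),'w',round(st['width'],3)); print('row',sh.round(4),tr.round(4),'needs rows',round(np.linalg.norm(sh)/.0417,1))
E
python3 - <<'E'
from h import *
plan([.45,.035,.36],Rdown(YAW))
st={'tool_pos':np.array([.45,.035,.36]),'tcp_rot':R.from_matrix(Rdown(YAW)).as_rotvec()}
print(proj('wrist',[[.589,.029,.24],[.463,.042,.075],[.463,.042,.12],[.589,.029,.1]],st))
E
```

```text
t 0.15 at [ 0.2299 -0.634   0.2302] F [0.3 0.1 0.4] w 1.0
row [ 0.435  -0.5542 -0.1288] [-1.000e-04 -8.000e-04 -8.559e-01] needs rows 17.2
[[327.84416764 386.5130346 ]
 [324.81015872 211.2005573 ]
 [325.59825646 218.67711981]
 [324.74961754 312.54723591]]
```

Emit:
apply_moves(
  plan=[
    [[0.435, -0.554, -0.129, 0, -0.001, -0.856, -1], [0.435, -0.554, -0.129, 0, -0.001, -0.856, -1], [0.435, -0.554, -0.129, 0, -0.001, -0.856, -1], [0.435, -0.554, -0.129, 0, -0.001, -0.856, -1], [0.435, -0.554, -0.129, 0, -0.001, -0.856, -1], [0.435, -0.554, -0.129, 0, -0.001, -0.856, -1], [0.435, -0.554, -0.129, 0, -0.001, -0.856, -1], [0.435, -0.554, -0.129, 0, -0.001, -0.856, -1]],
  ],
)

```text
time: 0.82
tool_pos: [0.3325, -0.3211, 0.2914]
tcp_rot: [2.449, 1.967, -0.001]
wrist_force: [0.5, -0.8, -0.6]
width: 0.999
```

Run:
```python
from h import *
plan([.45,.035,.36],Rdown(YAW));print(readout.read_state()['q'])
```

```text
t 0.82 at [ 0.3325 -0.3211  0.2914] F [ 0.5 -0.8 -0.6] w 0.999
row [ 0.373   0.0379 -0.0689] [-3.000e-04  0.000e+00 -5.359e-01] needs rows 9.1
[-8.21189347e-01 -1.81801584e-01  1.95699290e+00 -9.24025309e-04
  1.36646704e+00 -6.03528088e-01]
```

Emit:
apply_moves(
  plan=[
    [[0.373, 0.038, -0.069, 0, 0, -0.536, -1], [0.373, 0.038, -0.069, 0, 0, -0.536, -1], [0.373, 0.038, -0.069, 0, 0, -0.536, -1], [0.373, 0.038, -0.069, 0, 0, -0.536, -1], [0.373, 0.038, -0.069, 0, 0, -0.536, -1], [0.373, 0.038, -0.069, 0, 0, -0.536, -1], [0.373, 0.038, -0.069, 0, 0, -0.536, -1], [0.373, 0.038, -0.069, 0, 0, -0.536, -1]],
  ],
)

```text
time: 1.48
tool_pos: [0.437, -0.0103, 0.3517]
tcp_rot: [1.205, 2.901, -0.002]
wrist_force: [0.8, -0.3, -0.5]
width: 1.001
```

Run:
```python
from h import *
plan([.45,.035,.36],Rdown(YAW));print(readout.read_state()['q'])
```

```text
t 1.48 at [ 0.437  -0.0103  0.3517] F [ 0.8 -0.3 -0.5] w 1.001
row [ 0.0229  0.0412 -0.0083] [-3.000e-04  1.000e-04 -2.174e-01] needs rows 1.1
[-7.97745624e-02 -2.52043021e-01  1.90559497e+00 -1.02629764e-03
  1.48811030e+00 -8.62908782e-01]
```

Emit:
apply_moves(
  plan=[
    [[0.023, 0.041, -0.008, 0, 0, -0.217, -1], [0.023, 0.041, -0.008, 0, 0, -0.217, -1], [0.023, 0.041, -0.008, 0, 0, -0.217, -1], [0.023, 0.041, -0.008, 0, 0, -0.217, -1], [0.023, 0.041, -0.008, 0, 0, -0.217, -1], [0.023, 0.041, -0.008, 0, 0, -0.217, -1], [0.023, 0.041, -0.008, 0, 0, -0.217, -1], [0.023, 0.041, -0.008, 0, 0, -0.217, -1]],
  ],
)

```text
time: 2.15
tool_pos: [0.45, 0.0328, 0.359]
tcp_rot: [-0.179, -3.135, 0.001]
wrist_force: [-0.5, -0.1, 0.4]
width: 1.0
```

Run:
```python
from h import *
import pickle
plan([.45,.035,.36],Rdown(YAW))
st=readout.read_state();pickle.dump(st,open('st1.pkl','wb'));print(st['tcp_rot'],st['q'])
snap('wrist','wrist1')
```

```text
t 2.15 at [0.45   0.0328 0.359 ] F [-0.5 -0.1  0.4] w 1.0
row [ 0.0003  0.0021 -0.001 ] [-0.0003 -0.0004 -0.0029] needs rows 0.1
[-1.78625838e-01 -3.13535906e+00  1.40884013e-03] [ 1.82688156e-02 -2.23515339e-01  1.87024548e+00 -8.10643653e-04
  1.49607579e+00 -1.43864672e+00]
```

View pics/wrist1.png

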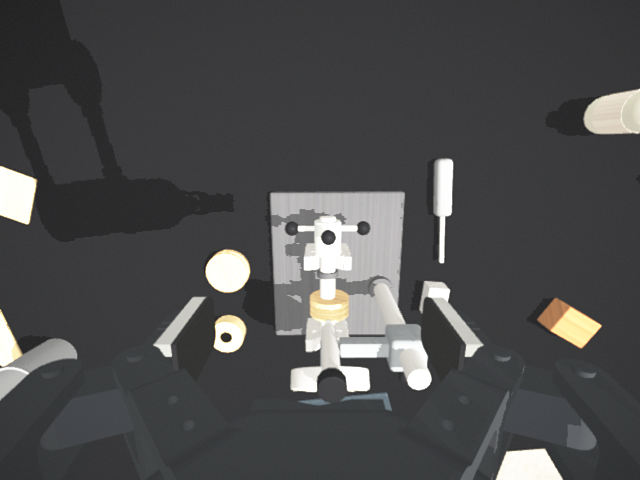

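Run:
```python
from h import *
crop('wrist1','w1a',260,180,420,300,5);crop('wrist1','w1b',270,290,450,420,4.4)
```

```text
(no output)
```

View pics/w1a.png

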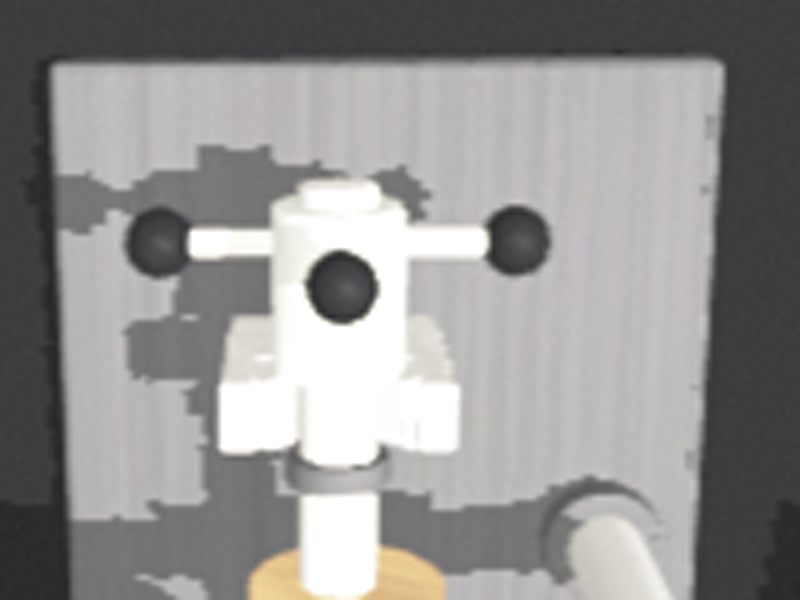

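View pics/w1b.png

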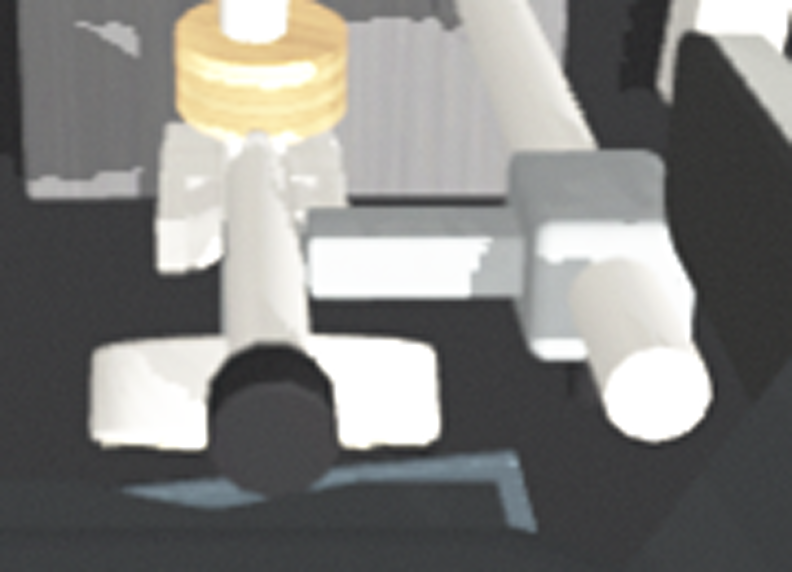

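Run:
```python
from h import *
import pickle
st=pickle.load(open('st1.pkl','rb'))
A=lambda x,y:(x/5+260,y/5+180)
B=lambda x,y:(x/4.4+270,y/4.4+290)
l=atz('wrist',A(160,243),.075,st);r=atz('wrist',A(517,241),.075,st);t=atz('wrist',A(342,287),.12,st)
print(l,r,(l+r)/2,np.linalg.norm(l-r),np.degrees(np.arctan2(-(r-l)[0],(r-l)[1])),'top',t)
print('col',atz('wrist',B(657,394),.231,st))
for z in(.235,.24,.245,.25): print(z,'knobtop',atz('wrist',B(275,438),z,st))
print('knobdia', np.linalg.norm(atz('wrist',B(213,438),.243,st)-atz('wrist',B(338,438),.243,st)))
S=lambda x,y:(x/5.5+285,y/5.5+195)
D=lambda x,y:(x/5.5+235,y/5.5+210)
print(tri('wrist',B(275,438),'side',D(322,55),st), tri('wrist',B(275,438),'scene',S(328,172),st))
```

```text
[ 0.48044525 -0.00333291  0.075     ] [0.49006838 0.08642672 0.075     ] [0.48525681 0.04154691 0.075     ] 0.09027400279939635 -6.119307785210714 top [0.48485827 0.04122563 0.12      ]
col [0.59706908 0.10934978 0.231     ]
0.235 knobtop [0.59587667 0.03002665 0.235     ]
0.24 knobtop [0.59184845 0.03023843 0.24      ]
0.245 knobtop [0.58782023 0.03045021 0.245     ]
0.25 knobtop [0.58379202 0.03066199 0.25      ]
knobdia 0.0249326643002039
(array([0.58499585, 0.03035166, 0.24982631]), np.float64(0.0017495597423038667)) (array([0.58960279, 0.0302399 , 0.24273245]), np.float64(0.00024035258085700013))
```

Knob axis is at ≈(0.5885, 0.030), top z ≈0.244; hub at (0.485, 0.0415); yaw −6.1°. The ball span of 90.3 mm agrees with the stated 90. Next I shut the fingers and move above the knob.

Run:
```python
from h import *
plan([.5885,.030,.275],Rdown(np.radians(173.9)))
```

```text
t 2.2 at [0.4501 0.0328 0.3591] F [0.1 1.4 0.2] w 1.0
row [-0.1379  0.0131  0.0839] [-0.0003 -0.0003 -0.0024] needs rows 3.9
```

Emit:
apply_moves(
  plan=[
    [[-0.138, 0.013, 0, 0, 0, -0.002, 1], [-0.138, 0.013, 0, 0, 0, -0.002, 1], [-0.138, 0.013, 0, 0, 0, -0.002, 1], [-0.138, 0.013, 0.02, 0, 0, -0.002, 1], [-0.138, 0.013, 0.06, 0, 0, -0.002, 1], [-0.138, 0.013, 0.084, 0, 0, -0.002, 1], [-0.138, 0.013, 0.084, 0, 0, -0.002, 1], [-0.138, 0.013, 0.084, 0, 0, -0.002, 1]],
  ],
)

```text
time: 2.87
tool_pos: [0.5876, 0.0301, 0.2733]
tcp_rot: [-0.168, -3.132, 0.002]
wrist_force: [0.4, 0.0, 0.7]
width: 0.001
```

Run:
```python
from h import *
import pickle
plan([.5885,.030,.245],Rdown(np.radians(173.9)))
st=readout.read_state();pickle.dump(st,open('st2.pkl','wb'))
a=snap('wrist','wrist2');b=snap('scene','scene2')
crop('scene2','a',285,195,425,315,4);crop('wrist2','b',240,340,400,480,4)
x=cv2.imread('pics/a.png');y=cv2.imread('pics/b.png')
x=cv2.resize(x,(400,343));y=cv2.resize(y,(400,350))
cv2.imwrite('pics/c2.png',np.vstack([x[:343],y[:343]])[:600] if 0 else np.hstack([x[:343],y[:343]]))
```

```text
t 2.87 at [0.5876 0.0301 0.2733] F [0.4 0.  0.7] w 0.001
row [-0.0011  0.0001  0.0283] [-0.0004 -0.0016 -0.0001] needs rows 0.7
```

View pics/c2.png

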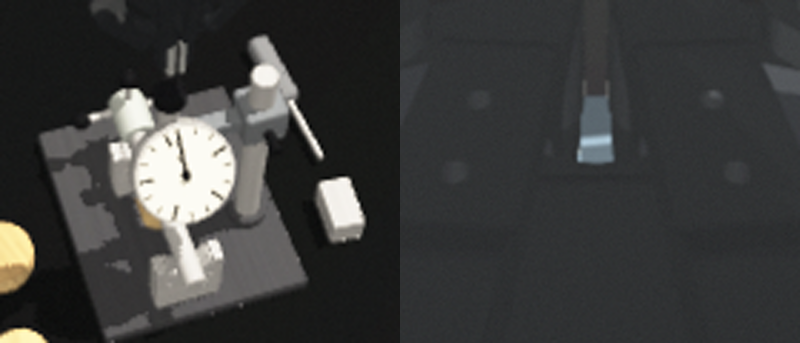

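The shut fingertips sit just above the black knob and the dial needle is at 0. Next I'll build a dial rectifier and press down.

```bash
cat >> h.py <<'E'
YS=np.radians(-6.1)
ex=np.array([np.cos(YS),np.sin(YS),0]);ey=np.array([-np.sin(YS),np.cos(YS),0]);ez=np.array([0,0,1.])
P0=np.array([.5885,.030,0])
def dial(im,name=None,guess=None):
    """im RGB scene; returns rectified, centre"""
    g=im.min(2); m=(g>150).astype(np.uint8); m[:200]=0;m[300:]=0;m[:,:300]=0;m[:,420:]=0
    n=ez*np.sin(np.radians(40))+ex*np.cos(np.radians(40)); u=ez*np.cos(np.radians(40))-ex*np.sin(np.radians(40))
    ths=np.linspace(0,2*np.pi,90,endpoint=False)
    gx=np.hypot(cv2.Sobel(g.astype(np.float32),5,1,0),cv2.Sobel(g.astype(np.float32),5,0,1))
    best=None
    # refine centre in x (out) and z by maximizing white inside - outside ring
    def model(c,r): return proj('scene',c+r*(np.outer(np.sin(ths),ey)+np.outer(np.cos(ths),u)))
    def samp(p): return cv2.remap(g.astype(np.float32),p[:,0].astype(np.float32)[None],p[:,1].astype(np.float32)[None],1)[0]
    from scipy.optimize import minimize
    def cost(v):
        c=P0+ex*v[0]+ey*v[1]+ez*v[2]
        return np.minimum(samp(model(c,.0445)),160).mean()-np.minimum(samp(model(c,.0395)),160).mean()
    starts=[guess] if guess is not None else [(.045,0,z) for z in np.arange(.12,.24,.01)]
    rs=[minimize(cost,s,method='Nelder-Mead',options=dict(xatol=2e-4,initial_simplex=[s,np.add(s,(.006,0,0)),np.add(s,(0,.006,0)),np.add(s,(0,0,.006))])) for s in starts]
    b=min(rs,key=lambda r:r.fun);c=P0+ex*b.x[0]+ey*b.x[1]+ez*b.x[2]
    N=480;xx,yy=np.meshgrid(np.arange(N),np.arange(N));a=(xx-240)/220*.042;bb=-(yy-240)/220*.042
    p=proj('scene',c+np.outer(a.ravel(),ey)+np.outer(bb.ravel(),u)).reshape(N,N,2).astype(np.float32)
    rect=cv2.remap(im,p[...,0],p[...,1],cv2.INTER_CUBIC)
    # needle: darkest direction averaged for r in 0.2..0.6
    al=np.radians(np.arange(0,360,1.)); G=cv2.GaussianBlur(rect.min(2),(0,0),3).astype(np.float32)
    rr=np.linspace(45,130,40)
    X=(240+np.outer(np.sin(al),rr)).astype(np.float32);Y=(240-np.outer(np.cos(al),rr)).astype(np.float32)
    pr=255-cv2.remap(G,X,Y,1).mean(1)
    # tail handled: use argmax and local centroid
    k=int(pr.argmax());idx=np.arange(k-15,k+16);w=pr[idx%360]-np.minimum(pr[idx%360].min(),1e9);w=w**2
    ang=(w*idx).sum()/w.sum()
    if name: cv2.imwrite(f'pics/{name}.png',rect[:,:,::-1])
    return ang, np.radians(ang)/.4, b.x, b.fun
E
python3 - <<'E'
from h import *
im=cv2.imread('pics/scene2.png')[:,:,::-1].copy();print(dial(im,'d2'))
E
```

```text
Traceback (most recent call last):
  File "h.py", line 59, in dial
    rs=[minimize(cost,s,method='Nelder-Mead',options=dict(xatol=2e-4,initial_simplex=[s,np.add(s,(.006,0,0)),np.add(s,(0,.006,0)),np.add(s,(0,0,.006))])) for s in starts]
        ~~~~~~~~^^^^^^^^^^^^^^^^^^^^^^^^^^^^^^^^^^^^^^^^^^^^^^^^^^^^^^^^^^^^^^^^^^^^^^^^^^^^^^^^^^^^^^^^^^^^^^^^^^^^^^^^^^^^^^^^^^^^^^^^^^^^^^^^^^^^^^^^^
  File "h.py", line 57, in cost
    return np.minimum(samp(model(c,.0445)),160).mean()-np.minimum(samp(model(c,.0395)),160).mean()
                           ~~~~~^^^^^^^^^
  File "h.py", line 52, in model
    def model(c,r): return proj('scene',c+r*(np.outer(np.sin(ths),ey)+np.outer(np.cos(ths),u)))
                           ~~~~^^^^^^^^^^^^^^^^^^^^^^^^^^^^^^^^^^^^^^^^^^^^^^^^^^^^^^^^^^^^^^^^
  File "h.py", line 14, in proj
    p,f=cam(n);Rm,t=ext(n,st);c=np.atleast_2d(X)@Rm.T+t
                    ~~~^^^^^^
  File "h.py", line 7, in ext
    p,f=cam(n)
        ~~~^^^
  File "h.py", line 5, in cam
    p=camera_params(n); f=240/np.tan(np.radians(p['fovy'])/2); return p,f
ValueError: time passes only in moves, steps and waits
```

```bash
sed -i "s/^def cam(n):/import functools\n@functools.lru_cache\ndef cam(n):/" h.py
python3 - <<'E'
from h import *
im=cv2.imread('pics/scene2.png')[:,:,::-1].copy();print(dial(im,'d2'))
E
```

```text
(np.float64(-0.6631447845011503), np.float64(-0.02893514976743334), array([ 0.06120812, -0.00827579,  0.21899853]), np.float64(-50.24408721923828))
```

View pics/d2.png

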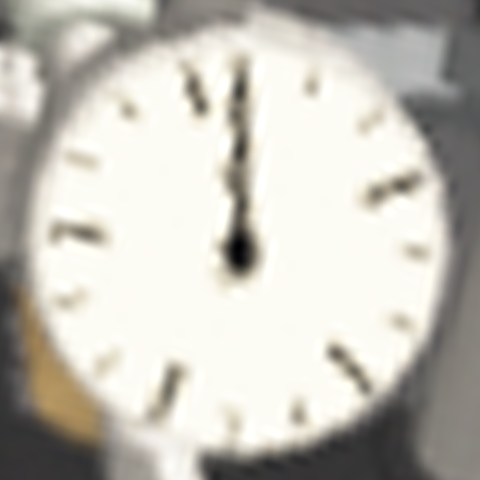

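```bash
python3 - <<'E'
s=open('h.py').read()
s=s.replace("    # needle:","""    sub=cv2.GaussianBlur(rect.min(2),(0,0),4)[200:280,200:280].astype(float);wt=np.clip(110-sub,0,None)**2
    yy2,xx2=np.mgrid[200:280,200:280];cxp=(wt*xx2).sum()/wt.sum();cyp=(wt*yy2).sum()/wt.sum()
    # needle:""").replace("X=(240+np","X=(cxp+np").replace("Y=(240-np","Y=(cyp-np")
s=s.replace("return ang, np.radians(ang)/.4, b.x, b.fun","return round(ang,1), round(np.radians(ang)/.4,3), b.x.round(4), round(b.fun,1),(round(cxp),round(cyp))")
s+='''
def rd(tag,guess=(.061,-.008,.215)):
    st=readout.read_state();im=snap('scene','s'+tag)
    r=dial(im,'d'+tag,guess);print('t',round(st['time'],2),'tcp',st['tool_pos'].round(4),'F',np.round(st['wrist_force'],1),r);return r
'''
open('h.py','w').write(s)
E
python3 -c "
from h import *
im=cv2.imread('pics/scene2.png')[:,:,::-1].copy();print(dial(im))"
```

```text
(np.float64(0.1), np.float64(0.006), array([ 0.0612, -0.0083,  0.219 ]), np.float64(-50.2), (239, 250))
```

Emit:
apply_moves(
  plan=[
    [[-0.001, 0, 0.006, 0, 0, 0, 1], [-0.001, 0, 0.012, 0, 0, 0, 1], [-0.001, 0, 0.017, 0, 0, 0, 1], [-0.001, 0, 0.022, 0, 0, 0, 1], [-0.001, 0, 0.026, 0, 0, 0, 1], [-0.001, 0, 0.03, 0, 0, 0, 1], [-0.001, 0, 0.034, 0, 0, 0, 1], [-0.001, 0, 0.038, 0, 0, 0, 1]],
  ],
)

```text
time: 3.63
tool_pos: [0.5896, 0.0301, 0.2383]
tcp_rot: [-0.166, -3.137, 0.001]
wrist_force: [-4.3, -0.2, 8.5]
width: -0.005
```

Run:
```python
from h import *
rd('3')
```

```text
t 3.63 tcp [0.5896 0.0301 0.2383] F [-4.3 -0.2  8.5] (np.float64(0.3), np.float64(0.014), array([ 0.0552, -0.0068,  0.2006]), np.float64(-53.2), (245, 243))
```

Emit:
apply_moves(
  plan=[
    [[0, 0, 0.002, 0, 0, 0, 1], [0, 0, 0.004, 0, 0, 0, 1], [0, 0, 0.006, 0, 0, 0, 1], [0, 0, 0.008, 0, 0, 0, 1], [0, 0, 0.01, 0, 0, 0, 1], [0, 0, 0.012, 0, 0, 0, 1], [0, 0, 0.012, 0, 0, 0, 1], [0, 0, 0.012, 0, 0, 0, 1]],
  ],
)

```text
time: 4.35
tool_pos: [0.5896, 0.0301, 0.2261]
tcp_rot: [-0.166, -3.137, 0.001]
wrist_force: [-2.5, 0.0, 5.3]
width: -0.003
```

Run:
```python
from h import *
rd('4',(.055,-.007,.192))
crop('s4','s4c',285,195,425,315,5)
```

```text
t 4.35 tcp [0.5896 0.0301 0.2261] F [-2.5  0.   5.3] (np.float64(0.7), np.float64(0.031), array([ 0.0574, -0.0076,  0.1931]), np.float64(-59.6), (243, 246))
```

View pics/s4c.png

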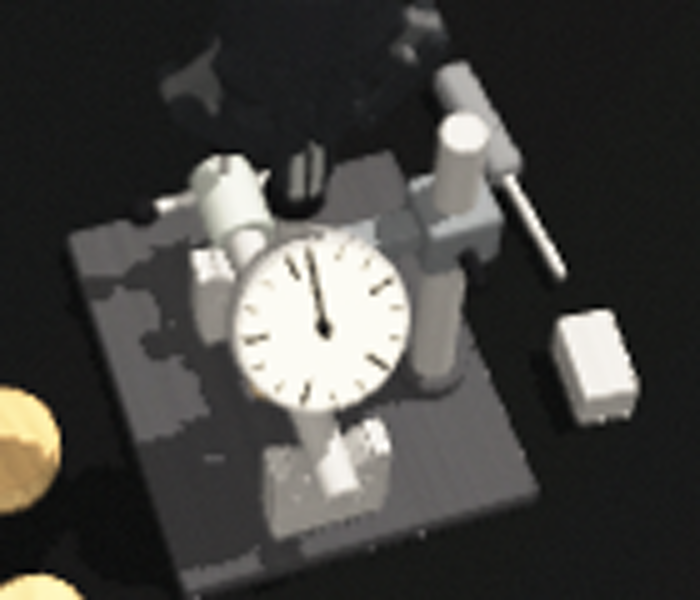

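Emit:
apply_moves(
  plan=[
    [[0, 0, 0.002, 0, 0, 0, 1], [0, 0, 0.004, 0, 0, 0, 1], [0, 0, 0.006, 0, 0, 0, 1], [0, 0, 0.007, 0, 0, 0, 1], [0, 0, 0.008, 0, 0, 0, 1], [0, 0, 0.008, 0, 0, 0, 1], [0, 0, 0.008, 0, 0, 0, 1], [0, 0, 0.008, 0, 0, 0, 1]],
  ],
)

```text
time: 5.07
tool_pos: [0.5896, 0.0301, 0.2187]
tcp_rot: [-0.166, -3.137, 0.001]
wrist_force: [-3.4, 0.3, 7.2]
width: -0.003
```

Run:
```python
from h import *
rd('5',(.055,-.007,.185))
```

```text
t 5.07 tcp [0.5896 0.0301 0.2187] F [-3.4  0.3  7.2] (np.float64(126.6), np.float64(5.523), array([ 0.0588, -0.0084,  0.19  ]), np.float64(-62.6), (244, 251))
```

View pics/d5.png

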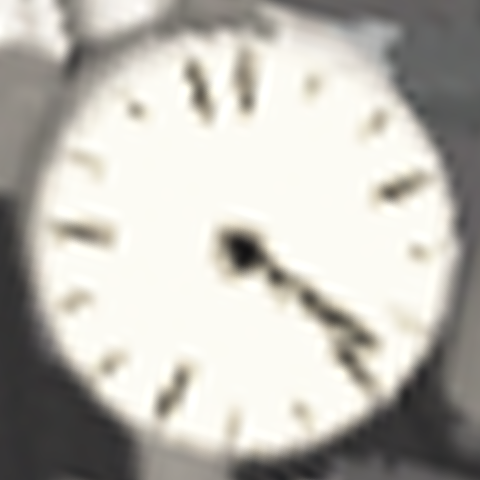

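The needle is at about 5.5, just short of the long 6 tick. It needs about 0.5 mm more.

Emit:
apply_moves(
  plan=[
    [[0, 0, 0.0003, 0, 0, 0, 1], [0, 0, 0.0005, 0, 0, 0, 1], [0, 0, 0.0005, 0, 0, 0, 1], [0, 0, 0.0005, 0, 0, 0, 1], [0, 0, 0.0005, 0, 0, 0, 1], [0, 0, 0.0005, 0, 0, 0, 1], [0, 0, 0.0005, 0, 0, 0, 1], [0, 0, 0.0005, 0, 0, 0, 1]],
  ],
)

```text
time: 5.78
tool_pos: [0.5896, 0.0301, 0.2183]
tcp_rot: [-0.166, -3.137, 0.001]
wrist_force: [-3.4, -0.4, 8.1]
width: -0.005
```

Run:
```python
from h import *
rd('6',(.058,-.008,.19))
```

```text
t 5.78 tcp [0.5896 0.0301 0.2183] F [-3.4 -0.4  8.1] (np.float64(133.0), np.float64(5.805), array([ 0.0596, -0.0086,  0.1902]), np.float64(-63.4), (244, 250))
```

View pics/d6.png

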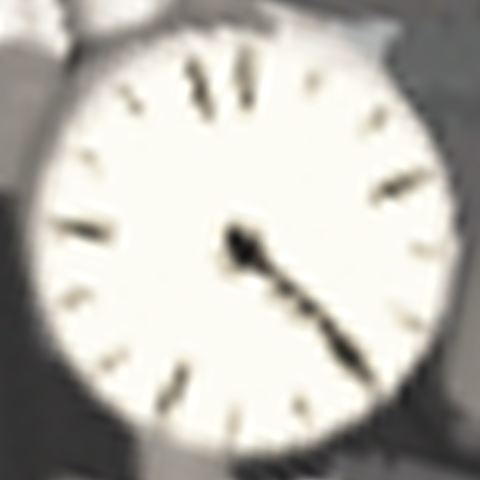

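The needle is now on the 6 tick. Next I lift off and look from the hub side.

Emit:
apply_moves(
  plan=[
    [[0, 0, -0.02, 0, 0, 0, 1], [0, 0, -0.05, 0, 0, 0, 1], [0.03, 0, -0.06, 0, 0, 0, 1], [0.07, 0, -0.06, 0, 0, 0, 1], [0.105, 0, -0.06, 0, 0, 0, -1], [0.105, 0, -0.06, 0, 0, 0, -1], [0.105, 0, -0.06, 0, 0, 0, -1], [0.105, 0, -0.06, 0, 0, 0, -1]],
  ],
)

```text
time: 6.5
tool_pos: [0.4859, 0.0412, 0.277]
tcp_rot: [0.166, 3.136, -0.001]
wrist_force: [0.1, -0.1, 0.5]
width: 0.56
```

Run:
```python
from h import *
import pickle
st=readout.read_state();pickle.dump(st,open('st7.pkl','wb'))
rd('7',(.058,-.008,.19));snap('wrist','w7')
plan([.485,.0415,.15],Rdown(np.radians(173.9)))
a=cv2.resize(cv2.imread('pics/w7.png'),(400,300));b=cv2.resize(cv2.imread('pics/d7.png'),(300,300));cv2.imwrite('pics/c7.png',np.hstack([a,b]))
```

```text
t 6.5 tcp [0.4859 0.0412 0.277 ] F [ 0.1 -0.1  0.5] (np.float64(133.1), np.float64(5.807), array([ 0.0597, -0.0087,  0.1908]), np.float64(-62.2), (245, 251))
t 6.6 at [0.4865 0.0411 0.2769] F [0.7 0.6 0.4] w 0.736
row [0.0016 0.0003 0.1269] [-0.0003  0.0001  0.0002] needs rows 3.0
```

View pics/c7.png

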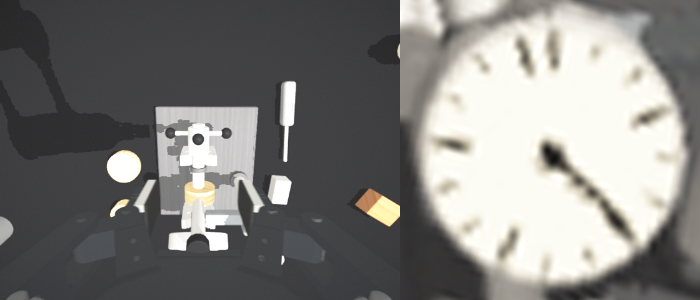

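The gauge holds at about 5.85 mm with nothing touching it. Now I descend with the fingers either side of the top ball.

Emit:
apply_moves(
  plan=[
    [[0.0015, 0, 0.04, 0, 0, 0, -1], [0.0015, 0, 0.08, 0, 0, 0, -1], [0.0015, 0, 0.11, 0, 0, 0, -1], [0.0015, 0, 0.13, 0, 0, 0, -1], [0.0015, 0, 0.14, 0, 0, 0, -1], [0.0015, 0, 0.14, 0, 0, 0, -1], [0.0015, 0, 0.14, 0, 0, 0, -1], [0.0015, 0, 0.14, 0, 0, 0, -1]],
  ],
)

```text
time: 7.27
tool_pos: [0.4857, 0.0412, 0.1385]
tcp_rot: [0.166, 3.135, -0.001]
wrist_force: [-0.6, 0.6, -0.0]
width: 1.003
```

Run:
```python
from h import *
import pickle
st=readout.read_state();pickle.dump(st,open('st8.pkl','wb'))
snap('wrist','w8')
plan([.485,.0415,.104],Rdown(np.radians(173.9)))
```

```text
t 7.32 at [0.4858 0.0413 0.1388] F [-0.1 -0.1  0.1] w 1.001
row [0.0009 0.0002 0.0348] [-0.0001  0.001   0.0002] needs rows 0.8
```

View pics/w8.png

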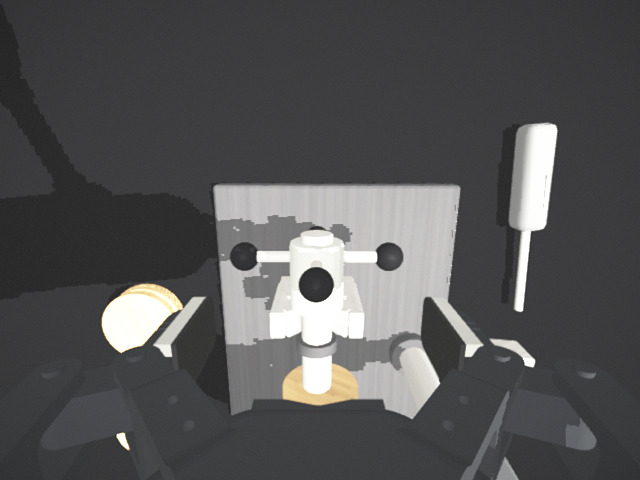

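Emit:
apply_moves(
  plan=[
    [[0.001, 0, 0.02, 0, 0, 0, -1], [0.001, 0, 0.033, 0, 0, 0, -1], [0.001, 0, 0.035, 0, 0, 0, -1], [0.001, 0.012, 0.035, 0, 0, 0, -1], [0.001, 0.024, 0.035, 0, 0, 0, -1], [0.001, 0.03, 0.035, 0, 0, 0, -1], [0.001, 0.03, 0.035, 0, 0, 0, -1], [0.001, 0.03, 0.035, 0, 0, 0, -1]],
  ],
)

```text
time: 7.98
tool_pos: [0.4866, 0.072, 0.1026]
tcp_rot: [0.163, 3.136, -0.001]
wrist_force: [0.3, 0.1, 0.3]
width: 0.998
```

```bash
cat >> h.py <<'E'
HUB=np.array([.485,.0415,.075])
def hubplan(b0,bs,side=1):
    """shift along tool y,z from TCP at ... ; b in deg, toward +y"""
    st=readout.read_state();R0=R.from_rotvec(st['tcp_rot']).as_matrix()
    print('t',round(st['time'],2),'at',st['tool_pos'].round(4),'F',np.round(st['wrist_force'],1))
    for b in bs:
        r=np.radians(b);p=HUB+ey*(.045*np.sin(r)+side*.0335)+ez*(.045*np.cos(r)-.016)
        print(b,(R0.T@(p-st['tool_pos'])).round(4))
E
python3 - <<'E'
from h import *
hubplan(0,[0,5,10,15,20,25,30])
snap('wrist','w9')
E
```

```text
t 7.98 at [0.4866 0.072  0.1026] F [0.3 0.1 0.3]
0 [-0.0017  0.003  -0.0014]
5 [-0.0017  0.0069 -0.0012]
10 [-0.0017  0.0108 -0.0007]
15 [-0.0017  0.0146  0.0002]
20 [-0.0017  0.0184  0.0013]
25 [-0.0017  0.022   0.0028]
30 [-0.0017  0.0255  0.0046]
```

View pics/w9.png

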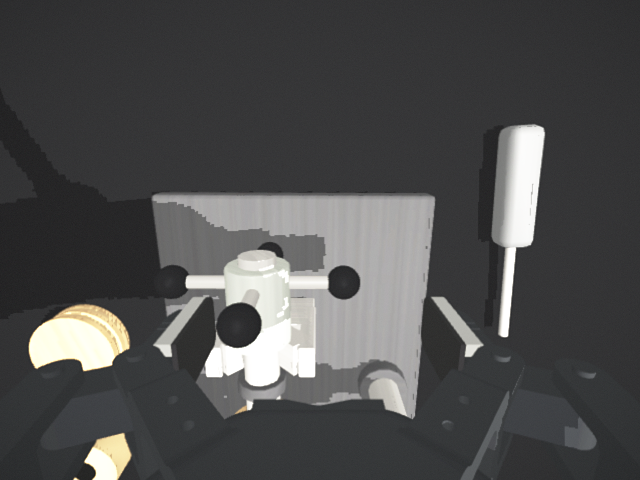

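Emit:
apply_moves(
  plan=[
    [[0, 0.003, -0.001, 0, 0, 0, -1], [0, 0.007, -0.001, 0, 0, 0, -1], [0, 0.011, -0.0005, 0, 0, 0, -1], [0, 0.0146, 0, 0, 0, 0, -1], [0, 0.0184, 0.001, 0, 0, 0, -1], [0, 0.022, 0.0025, 0, 0, 0, -1], [0, 0.0255, 0.0045, 0, 0, 0, -1], [0, 0.0255, 0.0045, 0, 0, 0, -1]],
  ],
)

```text
time: 8.7
tool_pos: [0.4883, 0.0972, 0.0966]
tcp_rot: [-0.166, -3.136, 0.001]
wrist_force: [-0.0, 0.2, -0.0]
width: 1.0
```

Run:
```python
from h import *
hubplan(0,[30])
rd('10',(.058,-.008,.19));snap('wrist','w10')
a=cv2.resize(cv2.imread('pics/w10.png'),(400,300));b=cv2.resize(cv2.imread('pics/d10.png'),(300,300));cv2.imwrite('pics/c10.png',np.hstack([a,b]))
```

```text
t 8.7 at [0.4883 0.0972 0.0966] F [-0.   0.2 -0. ]
30 [-0.0027  0.0003 -0.0014]
t 8.7 tcp [0.4883 0.0972 0.0966] F [-0.   0.2 -0. ] (np.float64(97.2), np.float64(4.243), array([ 0.0646, -0.0104,  0.2013]), np.float64(-63.9), (242, 255))
```

View pics/c10.png

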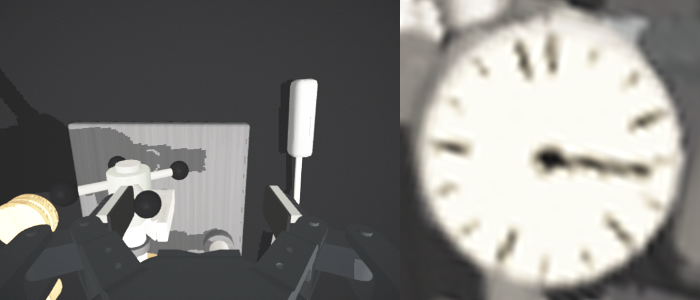

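The shaft has turned about 30° toward +y and the reading has fallen to 4.3, so that direction moves away from the high spot. I'll measure the shaft angle from the balls.

```bash
cat >> h.py <<'E'
def hubfit(pts,st,ks,b0):
    """pts pixel list of balls, ks: index (0=up spoke,1=+y,2=down,3=-y); fits b(deg), hub x shift,y shift"""
    from scipy.optimize import least_squares
    def X(v): 
        out=[]
        for k in ks:
            r=np.radians(v[0]+90*k);out.append(HUB+ex*v[1]+ey*v[2]+.045*(ey*np.sin(r)+ez*np.cos(r)))
        return np.array(out)
    f=lambda v:np.r_[(proj('wrist',X(v),st)-np.array(pts)).ravel(),v[1:]*1000]
    s=least_squares(f,[b0,0,0],x_scale=[10,.001,.001]);print('b',s.x[0].round(2),'dx,dy',s.x[1:].round(4),'res',s.fun.round(1));return s.x[0]
E
python3 - <<'E'
from h import *
import pickle
st=readout.read_state();pickle.dump(st,open('st10.pkl','wb'));print(st['tool_pos'])
crop('w10','w10c',70,220,330,380,3)
E
```

```text
[0.48829758 0.09681392 0.09683762]
```

View pics/w10c.png

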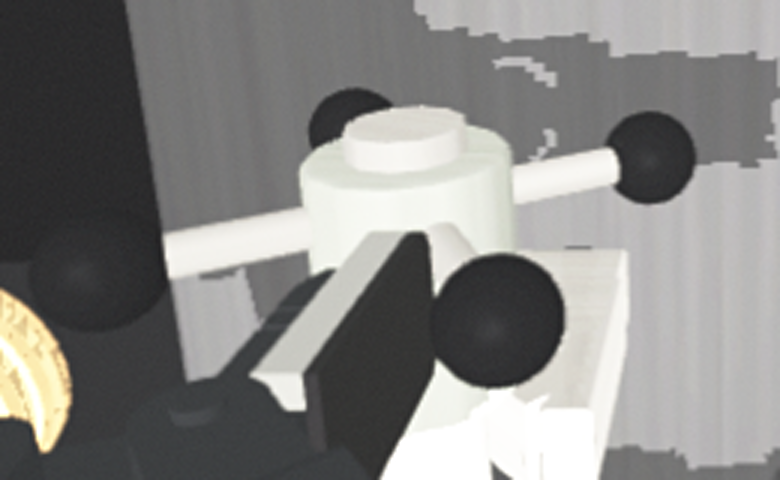

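Run:
```python
from h import *
import pickle
C=lambda x,y:(x/3+70,y/3+220)
hubfit([C(498,320),C(651,157),C(98,270)],pickle.load(open('st10.pkl','rb')),[0,1,3],30)
hubfit([(316,285),(389,256.5),(245,256.5)],pickle.load(open('st8.pkl','rb')),[0,1,3],0)
A=lambda x,y:(x/5+260,y/5+180)
hubfit([A(342,287),A(517,241),A(160,243)],pickle.load(open('st1.pkl','rb')),[0,1,3],0)
```

```text
b 31.44 dx,dy [-0.0003 -0.0008] res [-0.1  0.2 -0.7 -0.1  1.  -0.1 -0.3 -0.8]
b -0.32 dx,dy [-0.0004 -0.0003] res [ 0.1  0.1  0.1  0.3 -0.1 -0.2 -0.4 -0.3]
b -0.37 dx,dy [0.0001 0.    ] res [ 0.   0.2 -0.1 -0.1  0.1 -0.2  0.1  0. ]
```

The fit gives b = 31.4° now and −0.35° at the start. With R falling from 5.87 to 4.3, the high spot lies at about b = −57° or −91°. I'll cross over with a small lift and push toward −y with the other finger.

Run:
```python
from h import *
hubplan(0,[36,31,20,10,0,-10,-20,-30,-40],-1)
```

```text
t 8.8 at [0.4883 0.0968 0.0968] F [-1.1 -0.1 -1. ]
36 [-0.0025 -0.0624  0.0015]
31 [-0.0025 -0.0657 -0.0007]
20 [-0.0025 -0.0735 -0.0044]
10 [-0.0025 -0.081  -0.0064]
0 [-0.0025 -0.0889 -0.0071]
-10 [-0.0025 -0.0967 -0.0064]
-20 [-0.0025 -0.1042 -0.0044]
-30 [-0.0025 -0.1114 -0.001 ]
-40 [-0.0025 -0.1178  0.0035]
```

Emit:
apply_moves(
  plan=[
    [[-0.001, 0.002, -0.015, 0, 0, 0, -1], [-0.0025, -0.03, -0.018, 0, 0, 0, -1], [-0.0025, -0.055, -0.015, 0, 0, 0, -1], [-0.0025, -0.06, -0.003, 0, 0, 0, -1], [-0.0025, -0.064, -0.001, 0, 0, 0, -1], [-0.0025, -0.068, -0.002, 0, 0, 0, -1], [-0.0025, -0.0735, -0.0045, 0, 0, 0, -1], [-0.0025, -0.077, -0.0055, 0, 0, 0, -1]],
  ],
)

```text
time: 9.47
tool_pos: [0.4828, 0.02, 0.103]
tcp_rot: [-0.165, -3.136, 0.0]
wrist_force: [-1.0, 1.7, 0.4]
width: 0.999
```

Run:
```python
from h import *
hubplan(0,[20,15,10,5,0,-5,-10,-15,-20,-25,-30,-35,-40],-1)
rd('11',(.061,-.009,.195))
```

```text
t 9.47 at [0.4828 0.02   0.103 ] F [-1.   1.7  0.4]
20 [0.0001 0.0035 0.0017]
15 [ 0.0001 -0.0003  0.0005]
10 [ 0.0001 -0.0041 -0.0004]
5 [ 0.0001 -0.008  -0.0009]
0 [ 0.0001 -0.0119 -0.001 ]
-5 [ 0.0001 -0.0159 -0.0009]
-10 [ 0.0001 -0.0198 -0.0004]
-15 [ 0.0001 -0.0236  0.0005]
-20 [ 0.0001 -0.0273  0.0017]
-25 [ 0.0002 -0.031   0.0032]
-30 [ 0.0002 -0.0344  0.005 ]
-35 [ 0.0002 -0.0377  0.0071]
-40 [ 0.0002 -0.0409  0.0095]
t 9.47 tcp [0.4828 0.02   0.103 ] F [-1.   1.7  0.4] (np.float64(113.4), np.float64(4.946), array([ 0.0621, -0.0096,  0.1961]), np.float64(-61.6), (244, 253))
```

Emit:
apply_moves(
  plan=[
    [[0, -0.004, 0, 0, 0, 0, -1], [0, -0.009, -0.001, 0, 0, 0, -1], [0, -0.014, -0.001, 0, 0, 0, -1], [0, -0.019, -0.0005, 0, 0, 0, -1], [0, -0.0236, 0.0005, 0, 0, 0, -1], [0, -0.0273, 0.0017, 0, 0, 0, -1], [0, -0.031, 0.003, 0, 0, 0, -1], [0, -0.0344, 0.005, 0, 0, 0, -1]],
  ],
)

```text
time: 10.18
tool_pos: [0.4791, -0.0151, 0.0976]
tcp_rot: [-0.166, -3.136, 0.001]
wrist_force: [0.6, 0.9, 0.1]
width: 0.998
```

Run:
```python
from h import *
import pickle
hubplan(0,[-30,-40],-1)
rd('12',(.059,-.009,.192))
st=readout.read_state();pickle.dump(st,open('st12.pkl','wb'));snap('wrist','w12')
crop('w12','w12c',250,220,510,380,3)
```

```text
t 10.18 at [ 0.4791 -0.0151  0.0976] F [0.6 0.9 0.1]
-30 [ 0.0002  0.0009 -0.0004]
-40 [ 0.0002 -0.0056  0.0041]
t 10.18 tcp [ 0.4791 -0.0151  0.0976] F [0.6 0.9 0.1] (np.float64(156.7), np.float64(6.838), array([ 0.0606, -0.0091,  0.1929]), np.float64(-61.8), (244, 252))
```

View pics/w12c.png

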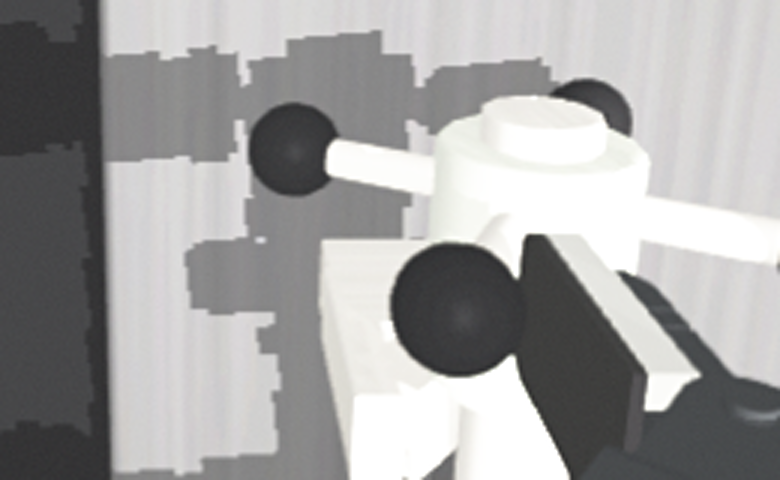

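View pics/d12.png

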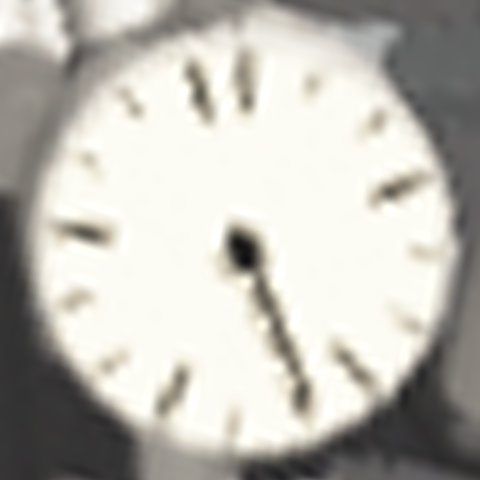

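Run:
```python
from h import *
import pickle
from scipy.optimize import least_squares
C=lambda x,y:(x/3+250,y/3+220)
b=hubfit([C(458,309),C(294,149)],pickle.load(open('st12.pkl','rb')),[0,3],-30)
B=np.array([-.35,31.4,14.4,b]);R_=np.array([5.87,4.33,5.05,6.93])
for x0 in(-50,-90):
    s=least_squares(lambda v:v[0]+3*np.cos(np.radians(B-v[1]))-R_,[5,x0]);print(s.x,s.fun.round(2))
```

```text
b -29.68 dx,dy [-0.     -0.0005] res [ 0.1  0.1  0.2 -0.1 -0.  -0.5]
[  4.34495933 -60.2225511 ] [-0.02 -0.07  0.09 -0.  ]
[  4.34495934 -60.2225515 ] [-0.02 -0.07  0.09 -0.  ]
```

The fit puts the high spot at b ≈ −60° with a maximum of about 7.35. To sweep past it I'll push the next ball (+y) from outside with shut fingers. The open jaws would barely clear both balls.

Run:
```python
from h import *
def tgt(beta,off,zoff):
    r=np.radians(beta);return HUB+ey*(.045*np.sin(r)+off-.0004)+ez*(.045*np.cos(r)+zoff)
R0=Rdown(np.radians(173.9))
plan(tgt(60,.032,.045),R0)
plan(tgt(60,.032,-.003),R0)
```

```text
t 10.28 at [ 0.4786 -0.0153  0.0971] F [0.2 0.7 0.6] w 0.996
row [-0.0003  0.1276 -0.0456] [-0.0005 -0.0006  0.0001] needs rows 3.2
t 10.28 at [ 0.4786 -0.0153  0.0971] F [0.2 0.7 0.6] w 0.996
row [-0.0003  0.1277  0.0024] [-0.0005 -0.0006  0.0001] needs rows 3.1
```

Emit:
apply_moves(
  plan=[
    [[0, 0.003, 0, 0, 0, 0, -1], [0, 0.003, -0.03, 0, 0, 0, -1], [0, 0.003, -0.065, 0, 0, 0, 1], [0, 0.03, -0.065, 0, 0, 0, 1], [0, 0.07, -0.065, 0, 0, 0, 1], [0, 0.11, -0.065, 0, 0, 0, 1], [0, 0.128, -0.065, 0, 0, 0, 1], [0, 0.128, -0.065, 0, 0, 0, 1]],
  ],
)

```text
time: 10.95
tool_pos: [0.4931, 0.1163, 0.1629]
tcp_rot: [-0.16, -3.137, -0.001]
wrist_force: [0.8, -0.0, -0.4]
width: 0.144
```

Run:
```python
from h import *
import pickle
def tgt(beta,off,zoff):
    r=np.radians(beta);return HUB+ey*(.045*np.sin(r)+off-.0004)+ez*(.045*np.cos(r)+zoff)
R0=Rdown(np.radians(173.9))
plan(tgt(60,.032,-.003),R0)
st=readout.read_state();pickle.dump(st,open('st13.pkl','wb'));snap('wrist','w13')
```

```text
t 10.95 at [0.4931 0.1163 0.1629] F [ 0.8 -0.  -0.4] w 0.144
row [ 0.0001 -0.0047  0.0684] [ 0.0001 -0.0001  0.0015] needs rows 1.6
```

View pics/w13.png

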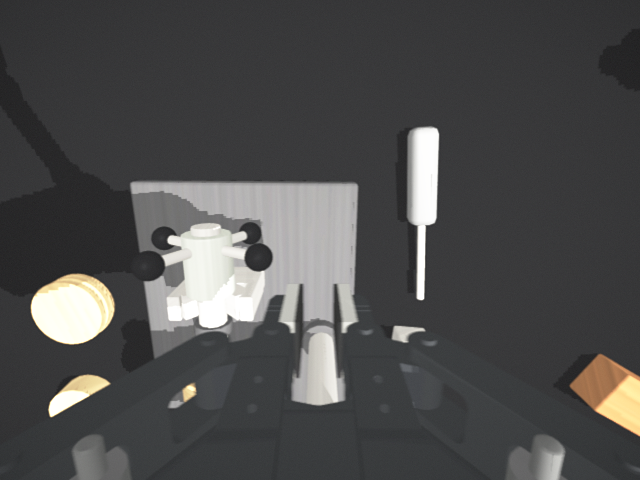

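Run:
```python
from h import *
import pickle
b=hubfit([(148,265),(259,257),(163.5,238),(251,233)],pickle.load(open('st13.pkl','rb')),[0,1,3,2],-50)
rd('13',(.06,-.009,.192))
```

```text
b -29.69 dx,dy [-0.     -0.0006] res [ 0.3  0.5 -0.2 -0.1  0.8 -0.3 -0.7 -0.4 -0.  -0.6]
t 11.0 tcp [0.4927 0.1145 0.1626] F [ 0.7 -0.2  0.2] (np.float64(157.3), np.float64(6.865), array([ 0.0604, -0.009 ,  0.1927]), np.float64(-62.0), (244, 252))
```

View pics/d13.png

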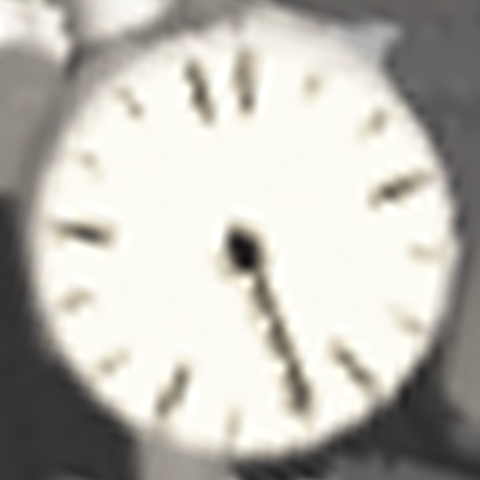

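b = −29.7° is unchanged and the needle is still on the 7 tick. I descend beside the +y ball, then push toward −y.

Emit:
apply_moves(
  plan=[
    [[0, -0.004, 0.02, 0, 0, 0.001, 1], [0, -0.004, 0.04, 0, 0, 0.001, 1], [0, -0.004, 0.06, 0, 0, 0.001, 1], [0, -0.004, 0.068, 0, 0, 0.001, 1], [0, -0.008, 0.068, 0, 0, 0.001, 1], [0, -0.011, 0.067, 0, 0, 0.001, 1], [0, -0.011, 0.067, 0, 0, 0.001, 1], [0, -0.011, 0.067, 0, 0, 0.001, 1]],
  ],
)

```text
time: 11.72
tool_pos: [0.493, 0.1015, 0.0973]
tcp_rot: [0.172, 3.135, -0.001]
wrist_force: [-0.7, -0.1, 0.5]
width: -0.004
```

```bash
cat >> h.py <<'E'
def tgt(beta,off,zoff):
    r=np.radians(beta);return HUB+ey*(.045*np.sin(r)+off-.0004)+ez*(.045*np.cos(r)+zoff)
def rows(betas,off,zoff):
    st=readout.read_state();R0=R.from_rotvec(st['tcp_rot']).as_matrix()
    print('t',round(st['time'],2),'at',st['tool_pos'].round(4),'F',np.round(st['wrist_force'],1),'w',round(st['width'],3))
    for b in betas: print(b,(R0.T@(tgt(b,off,zoff)-st['tool_pos'])).round(4))
E
python3 - <<'E'
from h import *
import pickle
rows([60,55,50,45,40,35,30,25,20,10,0],.0235,-.003)
st=readout.read_state();pickle.dump(st,open('st14.pkl','wb'));snap('wrist','w14')
E
```

```text
t 11.72 at [0.493  0.1015 0.0973] F [-0.7 -0.1  0.5] w -0.004
60 [0.0016 0.0016 0.0028]
55 [ 0.0015 -0.0005 -0.0005]
50 [ 0.0015 -0.0029 -0.0036]
45 [ 0.0015 -0.0055 -0.0065]
40 [ 0.0015 -0.0084 -0.0092]
35 [ 0.0015 -0.0116 -0.0116]
30 [ 0.0015 -0.0149 -0.0137]
25 [ 0.0015 -0.0183 -0.0155]
20 [ 0.0014 -0.022  -0.017 ]
10 [ 0.0014 -0.0296 -0.019 ]
0 [ 0.0014 -0.0374 -0.0197]
```

View pics/w14.png

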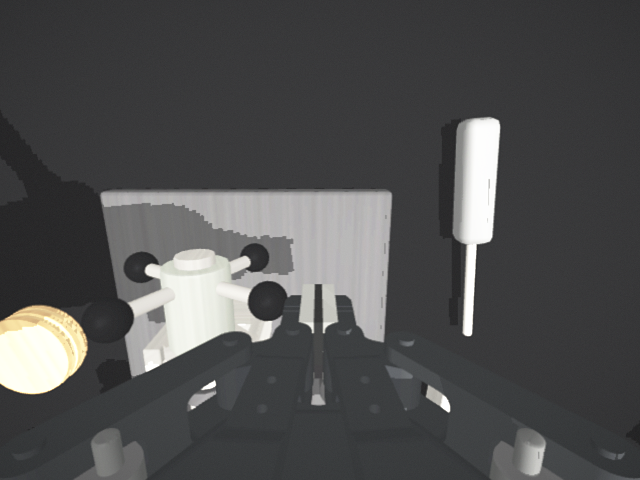

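Emit:
apply_moves(
  plan=[
    [[0.0015, -0.002, 0.001, 0, 0, 0, 1], [0.0015, -0.005, -0.002, 0, 0, 0, 1], [0.0015, -0.008, -0.005, 0, 0, 0, 1], [0.0015, -0.011, -0.007, 0, 0, 0, 1], [0.0015, -0.014, -0.009, 0, 0, 0, 1], [0.0015, -0.017, -0.011, 0, 0, 0, 1], [0.0015, -0.017, -0.011, 0, 0, 0, 1], [0.0015, -0.017, -0.011, 0, 0, 0, 1]],
  ],
)

```text
time: 12.43
tool_pos: [0.4889, 0.0865, 0.1082]
tcp_rot: [0.173, 3.136, 0.004]
wrist_force: [-2.3, 6.2, 4.4]
width: 0.006
```

Run:
```python
from h import *
import pickle
st=readout.read_state();pickle.dump(st,open('st15.pkl','wb'));snap('wrist','w15')
rd('15',(.06,-.009,.192))
crop('w15','w15c',20,200,380,420,2)
```

```text
t 12.48 tcp [0.4889 0.0866 0.1081] F [-1.3  6.4  5.4] (np.float64(168.3), np.float64(7.342), array([ 0.0604, -0.009 ,  0.1922]), np.float64(-61.9), (244, 251))
```

View pics/w15c.png

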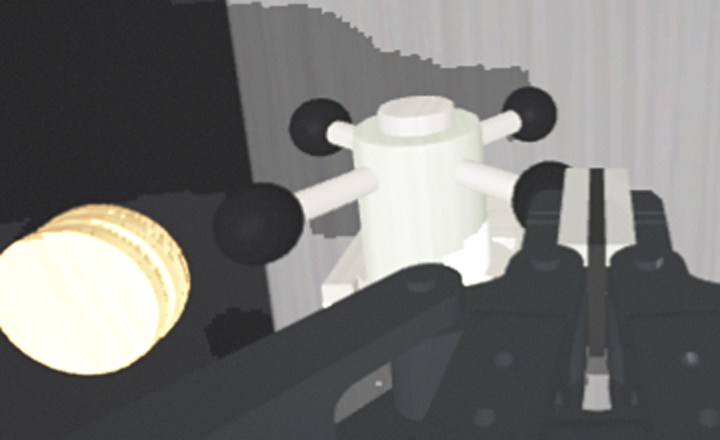

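View pics/d15.png

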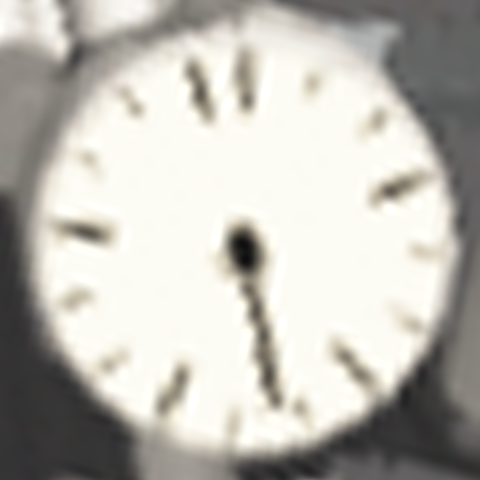

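The fingertip has ridden up onto the ball (about 6 N), because the shut fingers are thinner than I assumed. I back off, then go lower.

Run:
```python
from h import *
import pickle
st=pickle.load(open('st15.pkl','rb'))
C=lambda x,y:(x/2+20,y/2+200)
b=hubfit([C(259,222),C(320,127),C(530,114)],st,[0,3,2],-40)
d=st['tool_pos']-HUB;print('tool y off',d@ey,'ball1 y,z',.045*np.sin(np.radians(b+90)),.075+.045*np.cos(np.radians(b+90)))
```

```text
b -35.55 dx,dy [ 0.0005 -0.0017] res [ 0.6 -0.3  0.6 -0.4 -0.4  0.3  0.5 -1.7]
tool y off 0.045186974589070956 ball1 y,z 0.0366126456796409 0.10116322182639348
```

Emit:
apply_moves(
  plan=[
    [[0, 0.006, 0, 0, 0, 0, 1], [0, 0.013, 0, 0, 0, 0, 1], [0, 0.014, 0.004, 0, 0, 0, 1], [0, 0.014, 0.01, 0, 0, 0, 1], [0, 0.014, 0.01, 0, 0, 0, 1], [0, 0.014, 0.01, 0, 0, 0, 1], [0, 0.014, 0.01, 0, 0, 0, 1], [0, 0.014, 0.01, 0, 0, 0, 1]],
  ],
)

```text
time: 13.2
tool_pos: [0.4898, 0.0988, 0.0966]
tcp_rot: [-0.171, -3.136, 0.002]
wrist_force: [0.6, -0.3, 0.1]
width: -0.003
```

Run:
```python
from h import *
import pickle
rows([54,50,45,40,35,30,25,20,10,0],.0165,-.004)
st=readout.read_state();pickle.dump(st,open('st16.pkl','wb'));snap('wrist','w16')
rd('16',(.06,-.009,.192))
crop('w16','w16c',20,200,380,420,2)
```

```text
t 13.2 at [0.4898 0.0988 0.0966] F [ 0.6 -0.3  0.1] w -0.003
54 [-0.0013 -0.005  -0.0009]
50 [-0.0013 -0.0069 -0.0034]
45 [-0.0013 -0.0096 -0.0062]
40 [-0.0014 -0.0125 -0.0089]
35 [-0.0014 -0.0156 -0.0113]
30 [-0.0014 -0.0189 -0.0134]
25 [-0.0014 -0.0224 -0.0152]
20 [-0.0014 -0.026  -0.0167]
10 [-0.0014 -0.0336 -0.0187]
0 [-0.0014 -0.0414 -0.0194]
t 13.25 tcp [0.4899 0.0988 0.0967] F [ 1.  -0.  -0.7] (np.float64(160.8), np.float64(7.016), array([ 0.0605, -0.009 ,  0.1927]), np.float64(-62.1), (244, 252))
```

View pics/w16c.png

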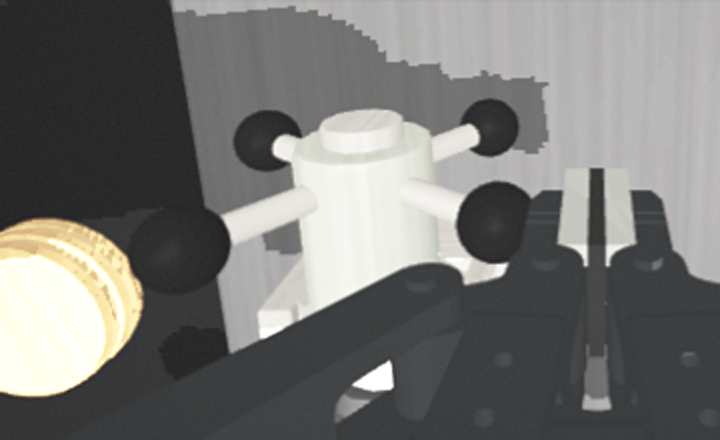

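Emit:
apply_moves(
  plan=[
    [[-0.001, -0.003, 0.001, 0, 0, 0, 1], [-0.001, -0.005, 0, 0, 0, 0, 1], [-0.001, -0.007, -0.002, 0, 0, 0, 1], [-0.001, -0.0096, -0.005, 0, 0, 0, 1], [-0.001, -0.0125, -0.008, 0, 0, 0, 1], [-0.001, -0.0156, -0.0105, 0, 0, 0, 1], [-0.001, -0.019, -0.0125, 0, 0, 0, 1], [-0.001, -0.019, -0.0125, 0, 0, 0, 1]],
  ],
)

```text
time: 13.97
tool_pos: [0.4895, 0.0819, 0.1115]
tcp_rot: [0.173, 3.136, 0.006]
wrist_force: [-4.4, 8.1, 10.2]
width: -0.002
```

Run:
```python
from h import *
import pickle
rows([35,30,25,20,10,0,-10],.0165,-.004)
st=readout.read_state();pickle.dump(st,open('st17.pkl','wb'));snap('wrist','w17')
rd('17',(.06,-.009,.192))
crop('w17','w17c',20,200,380,420,2)
```

```text
t 13.97 at [0.4895 0.0819 0.1115] F [-4.4  8.1 10.2] w -0.002
35 [0.0002 0.0013 0.0036]
30 [ 0.0002 -0.0021  0.0015]
25 [ 0.0002 -0.0055 -0.0004]
20 [ 0.0002 -0.0091 -0.0019]
10 [ 0.0001 -0.0167 -0.0039]
0 [ 0.0001 -0.0245 -0.0046]
-10 [ 0.0001 -0.0323 -0.004 ]
t 14.02 tcp [0.4895 0.082  0.1113] F [-3.8  9.2  9. ] (np.float64(189.3), np.float64(8.258), array([ 0.0607, -0.0091,  0.1932]), np.float64(-61.1), (243, 253))
```

View pics/w17c.png

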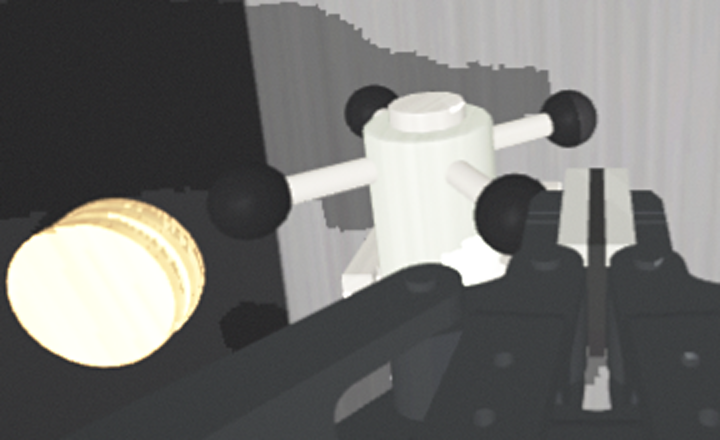

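The push raised F to about 10 N downward on the ball, and 8.26 suggests the shaft is tilting, so I back off at once and re-check seating. For the push I'll straddle a single ball with a part-open gap and flat pad faces.

Emit:
apply_moves(
  plan=[
    [[0, 0.006, 0, 0, 0, 0, 1], [0, 0.013, 0, 0, 0, 0, 1], [0, 0.016, -0.01, 0, 0, 0, 1], [0, 0.016, -0.04, 0, 0, 0, 0.2], [0, 0.016, -0.05, 0, 0, 0, 0.2], [0, 0.005, -0.05, 0, 0, 0, 0.2], [0, -0.007, -0.05, 0, 0, 0, 0.2], [0, -0.007, -0.05, 0, 0, 0, 0.2]],
  ],
)

```text
time: 14.73
tool_pos: [0.487, 0.0708, 0.1582]
tcp_rot: [-0.173, -3.135, 0.004]
wrist_force: [-0.1, -0.0, -0.3]
width: 0.399
```

Run:
```python
from h import *
import pickle
rows([45,40,35,30],0,.03)
st=readout.read_state();pickle.dump(st,open('st18.pkl','wb'));snap('wrist','w18')
rd('18',(.06,-.009,.192))
```

```text
t 14.73 at [0.487  0.0708 0.1582] F [-0.1 -0.  -0.3] w 0.399
45 [-0.0012  0.0021  0.0214]
40 [-0.0012 -0.0008  0.0187]
35 [-0.0012 -0.0039  0.0164]
30 [-0.0012 -0.0072  0.0143]
t 14.78 tcp [0.4868 0.0715 0.1578] F [ 0.6  0.2 -0. ] (np.float64(164.3), np.float64(7.171), array([ 0.0609, -0.0091,  0.1936]), np.float64(-61.4), (243, 253))
```

View pics/w18.png

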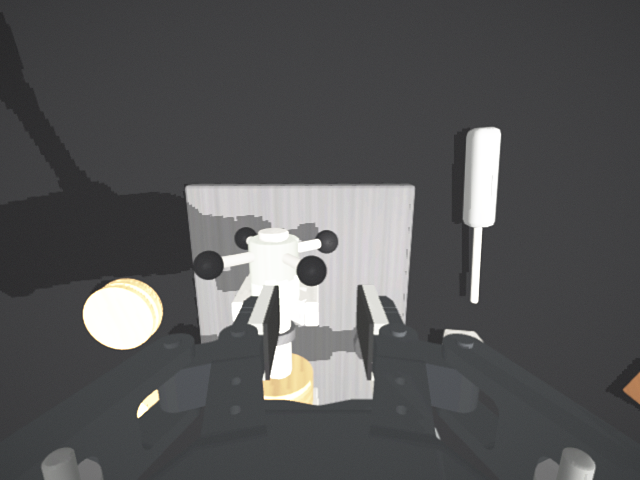

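View pics/d18.png

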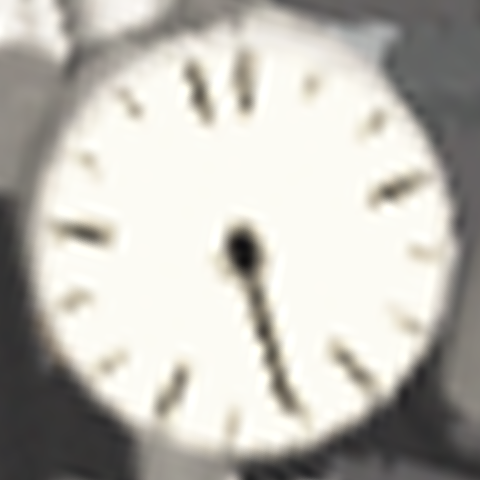

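Run:
```python
from h import *
import pickle
b=hubfit([(208,265),(312,271),(246,238.5),(326,242)],pickle.load(open('st18.pkl','rb')),[0,1,3,2],-45)
rows([b+90],0,.03);rows([b+90],0.003,-.007)
```

```text
b -53.92 dx,dy [ 0.0008 -0.0004] res [ 0.5  0.3 -0.4 -0.2 -0.2 -0.3  0.3 -0.5  0.8 -0.4]
t 14.83 at [0.4868 0.072  0.1577] F [ 0.9 -0.3  0.7] w 0.402
36.07504736314715 [-0.0015 -0.0044  0.0164]
t 14.83 at [0.4868 0.072  0.1577] F [ 0.9 -0.3  0.7] w 0.402
36.07504736314715 [-0.0016 -0.0013  0.0534]
```

Shaft is seated and at rest with b = −53.9° and a reading of about 7.2. I descend around the ball that is now upper right.

Emit:
apply_moves(
  plan=[
    [[-0.0015, -0.0045, 0.015, 0, 0, 0, 0.2], [-0.0015, -0.0045, 0.03, 0, 0, 0, 0.2], [-0.0015, -0.0045, 0.042, 0, 0, 0, 0.2], [-0.0015, -0.0045, 0.05, 0, 0, 0, 0.2], [-0.0015, -0.0045, 0.053, 0, 0, 0, 0.2], [-0.0015, -0.0045, 0.053, 0, 0, 0, 0.2], [-0.0015, -0.0045, 0.053, 0, 0, 0, 0.2], [-0.0015, -0.0045, 0.053, 0, 0, 0, 0.2]],
  ],
)

```text
time: 15.5
tool_pos: [0.4897, 0.0686, 0.1069]
tcp_rot: [0.171, 3.136, -0.001]
wrist_force: [-0.5, 0.4, -0.1]
width: 0.401
```

Run:
```python
from h import *
import pickle
rows([36,30,25,20,15,10,5,0],-.008,-.007)
st=readout.read_state();pickle.dump(st,open('st19.pkl','wb'));snap('wrist','w19')
rd('19',(.06,-.009,.192))
crop('w19','w19c',60,200,420,420,2)
```

```text
t 15.5 at [0.4897 0.0686 0.1069] F [-0.5  0.4 -0.1] w 0.401
36 [ 0.0017 -0.0094  0.0025]
30 [ 0.0017 -0.0133 -0.0001]
25 [ 0.0017 -0.0168 -0.0019]
20 [ 0.0017 -0.0204 -0.0034]
15 [ 0.0017 -0.0242 -0.0045]
10 [ 0.0017 -0.028  -0.0054]
5 [ 0.0017 -0.0319 -0.0059]
0 [ 0.0017 -0.0358 -0.0061]
t 15.55 tcp [0.4898 0.0685 0.1071] F [ 0.2 -0.1  0.6] (np.float64(164.4), np.float64(7.172), array([ 0.0605, -0.009 ,  0.1929]), np.float64(-61.5), (244, 253))
```

View pics/w19c.png

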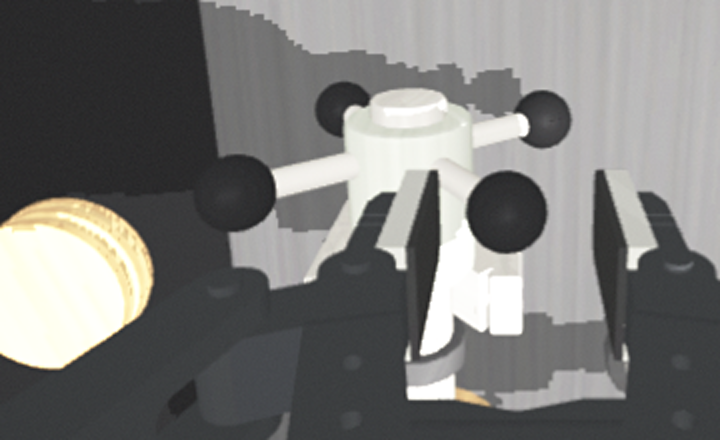

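Emit:
apply_moves(
  plan=[
    [[0.001, -0.006, 0.002, 0, 0, 0, 0.2], [0.0017, -0.01, 0.001, 0, 0, 0, 0.2], [0.0017, -0.0135, -0.001, 0, 0, 0, 0.2], [0.0017, -0.017, -0.002, 0, 0, 0, 0.2], [0.0017, -0.0205, -0.0035, 0, 0, 0, 0.2], [0.0017, -0.024, -0.0045, 0, 0, 0, 0.2], [0.0017, -0.026, -0.005, 0, 0, 0, 0.2], [0.0017, -0.026, -0.005, 0, 0, 0, 0.2]],
  ],
)

```text
time: 16.27
tool_pos: [0.4845, 0.0419, 0.1113]
tcp_rot: [-0.171, -3.136, 0.003]
wrist_force: [-0.4, -1.3, -0.4]
width: 0.397
```

Run:
```python
from h import *
import pickle
rows([15,10,5,0,-10,-20,-30],-.008,-.007)
st=readout.read_state();pickle.dump(st,open('st20.pkl','wb'));snap('wrist','w20')
rd('20',(.06,-.009,.192))
crop('w20','w20c',60,200,420,420,2)
```

```text
t 16.27 at [0.4845 0.0419 0.1113] F [-0.4 -1.3 -0.4] w 0.397
15 [-0.0006  0.0029 -0.0001]
10 [-0.0006 -0.001  -0.001 ]
5 [-0.0006 -0.0049 -0.0015]
0 [-0.0006 -0.0088 -0.0017]
-10 [-0.0006 -0.0166 -0.001 ]
-20 [-0.0006 -0.0242  0.0011]
-30 [-0.0007 -0.0313  0.0044]
t 16.32 tcp [0.4842 0.042  0.1111] F [ 0.2  0.4 -0.5] (np.float64(160.9), np.float64(7.022), array([ 0.0614, -0.0092,  0.196 ]), np.float64(-61.5), (242, 257))
```

View pics/w20c.png

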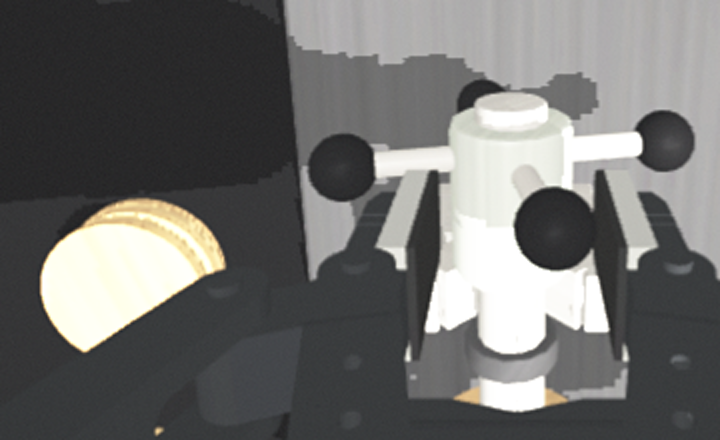

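View pics/d20.png

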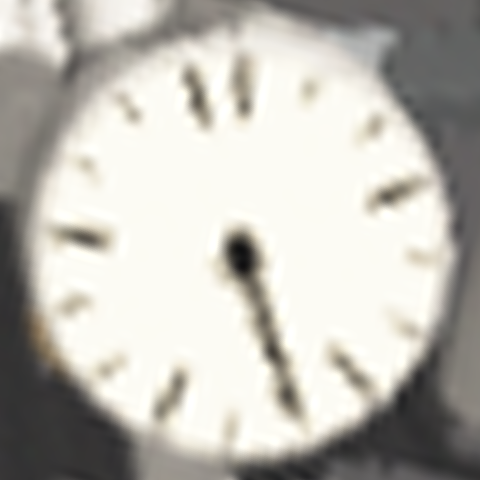

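```bash
cat >> h.py <<'E'
def fixread(im,c=(.0605,-.009,.1929),piv=(244,252),name=None):
    n=480;u=ez*np.cos(np.radians(40))-ex*np.sin(np.radians(40));C=P0+ex*c[0]+ey*c[1]+ez*c[2]
    xx,yy=np.meshgrid(np.arange(n),np.arange(n));a=(xx-240)/220*.042;bb=-(yy-240)/220*.042
    p=proj('scene',C+np.outer(a.ravel(),ey)+np.outer(bb.ravel(),u)).reshape(n,n,2).astype(np.float32)
    rect=cv2.remap(im,p[...,0],p[...,1],cv2.INTER_CUBIC)
    if name: cv2.imwrite(f'pics/{name}.png',rect[:,:,::-1])
    G=255-rect.min(2).astype(np.float32)
    def dirn(lo,hi):
        al=np.radians(np.arange(0,360,.5));rr=np.linspace(lo,hi,50)
        X=(piv[0]+np.outer(np.sin(al),rr)).astype(np.float32);Y=(piv[1]-np.outer(np.cos(al),rr)).astype(np.float32)
        return cv2.remap(cv2.GaussianBlur(G,(0,0),2.5),X,Y,1).mean(1)
    pr=dirn(35,130);k=int(pr.argmax());idx=np.arange(k-24,k+25);w=np.clip(pr[idx%720]-np.percentile(pr,30),0,None)**2
    return (w*idx).sum()/w.sum()/2
E
python3 - <<'E'
from h import *
import pickle
for t in ['6','7','10','11','12','13','16','18','19','20']:
    a=fixread(cv2.imread(f'pics/s{t}.png')[:,:,::-1].copy());print(t,round(a,1),round(np.radians(a)/.4,3))
C=lambda x,y:(x/2+60,y/2+200)
hubfit([C(343,167),C(555,228),C(664,141)],pickle.load(open('st20.pkl','rb')),[0,1,2],-75)
C=lambda x,y:(x/2+60,y/2+200)
hubfit([C(235,192),C(507,212),C(343,108),C(543,119)],pickle.load(open('st19.pkl','rb')),[0,1,3,2],-55)
C=lambda x,y:(x/2+20,y/2+200)
hubfit([C(181,248),C(268,140),C(490,127),C(498,222)],pickle.load(open('st16.pkl','rb')),[0,3,2,1],-55)
E
```

```text
6 133.3 5.816
7 133.3 5.815
10 97.0 4.233
11 113.3 4.945
12 156.9 6.847
13 157.5 6.874
16 161.0 7.027
18 164.7 7.185
19 164.7 7.185
20 161.2 7.033
b -77.59 dx,dy [ 0.0006 -0.0004] res [ 0.2 -0.2 -0.   0.2 -0.  -0.4  0.6 -0.4]
b -54.06 dx,dy [ 0.0005 -0.0004] res [ 0.2  0.2 -0.1 -0.3  0.5  0.2 -0.4 -0.4  0.5 -0.4]
b -35.03 dx,dy [ 0.0001 -0.0003] res [ 0.   0.1  0.1 -0.1  0.  -0.1  0.  -0.   0.1 -0.3]
```

Run:
```python
import numpy as np
from scipy.optimize import least_squares
B=np.array([-.35,31.4,-29.7,-35,-54,-77.6]);R=np.array([5.815,4.233,6.86,7.027,7.185,7.033])
for free in(0,1):
    f=(lambda v:v[0]+3*np.cos(np.radians(B-v[1]))-R) if not free else (lambda v:v[0]+v[2]*np.cos(np.radians(B-v[1]))-R)
    s=least_squares(f,[4.3,-60]+[3]*free);print(s.x,s.fun.round(3))
```

```text
[  4.21478993 -57.95491903] [ 0.007  0.016 -0.003 -0.05   0.023  0.007]
[  4.16000207 -57.2967562    3.05687776] [ 0.012 -0.003  0.009 -0.039  0.027 -0.006]
```

The cosine fit over six settings puts the high spot at b ≈ −57.5°. I push back toward +y to just short of it, then trim.

Run:
```python
from h import *
rows([12.4,16,20,24,28,31,32.5],.008,-.007)
```

```text
t 16.37 at [0.484  0.0422 0.1109] F [ 1.   0.3 -0. ] w 0.402
12.4 [-0.001   0.0167 -0.0011]
16 [-0.001   0.0194 -0.0004]
20 [-0.001   0.0224  0.0005]
24 [-0.001   0.0253  0.0017]
28 [-0.001   0.0282  0.0031]
31 [-0.001   0.0302  0.0042]
32.5 [-0.001   0.0312  0.0048]
```

Emit:
apply_moves(
  plan=[
    [[-0.001, 0.01, -0.001, 0, 0, 0, 0.2], [-0.001, 0.0165, -0.001, 0, 0, 0, 0.2], [-0.001, 0.0195, 0, 0, 0, 0, 0.2], [-0.001, 0.0225, 0.0005, 0, 0, 0, 0.2], [-0.001, 0.0253, 0.0015, 0, 0, 0, 0.2], [-0.001, 0.028, 0.003, 0, 0, 0, 0.2], [-0.001, 0.0295, 0.0035, 0, 0, 0, 0.2], [-0.001, 0.0295, 0.0035, 0, 0, 0, 0.2]],
  ],
)

```text
time: 17.03
tool_pos: [0.4886, 0.0724, 0.1074]
tcp_rot: [-0.171, -3.136, 0.001]
wrist_force: [-0.6, 0.0, -0.1]
width: 0.4
```

Run:
```python
from h import *
import pickle
rows([28,30,31,32,32.5],.008,-.007)
st=readout.read_state();pickle.dump(st,open('st21.pkl','wb'));snap('wrist','w21')
im=snap('scene','s21');a=fixread(im,name='d21');print(a,np.radians(a)/.4)
crop('w21','w21c',60,200,420,420,2)
```

```text
t 17.03 at [0.4886 0.0724 0.1074] F [-0.6  0.  -0.1] w 0.4
28 [ 0.0003 -0.0024 -0.0003]
30 [ 0.0003 -0.001   0.0005]
31 [ 0.0003 -0.0003  0.0009]
32 [0.0003 0.0004 0.0013]
32.5 [0.0003 0.0007 0.0015]
165.19513375639553 7.207997480803826
```

View pics/w21c.png

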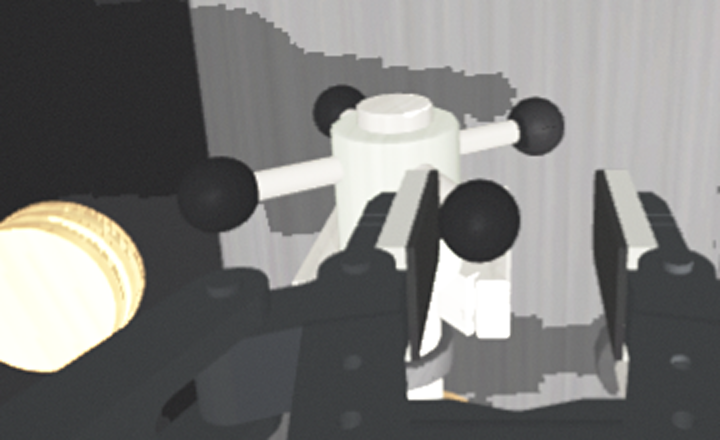

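Run:
```python
from h import *
import pickle
C=lambda x,y:(x/2+60,y/2+200)
b=hubfit([C(219,194),C(479,221),C(340,111),C(536,126)],pickle.load(open('st21.pkl','rb')),[0,1,3,2],-58)
```

```text
b -57.48 dx,dy [ 0.0007 -0.0005] res [-0.2 -0.   0.2 -0.3  0.7  0.3 -0.4 -0.2  0.7 -0.5]
```

View pics/d21.png

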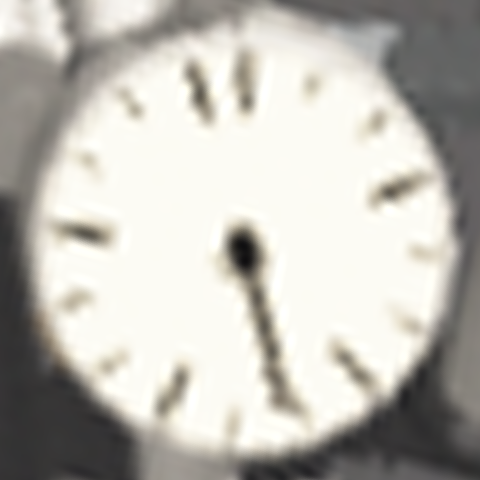

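b = −57.5° with a reading of about 7.21, right at the fitted maximum. I free the finger from the ball and lift clear.

Emit:
apply_moves(
  plan=[
    [[0, -0.005, 0, 0, 0, 0, 0.2], [0, -0.007, 0, 0, 0, 0, 0.2], [0, -0.007, -0.015, 0, 0, 0, 0.2], [0, -0.007, -0.05, 0, 0, 0, 0.2], [0, -0.007, -0.09, 0, 0, 0, 0.2], [0, -0.007, -0.13, 0, 0, 0, 0.2], [0, -0.007, -0.17, 0, 0, 0, 0.2], [0, -0.007, -0.18, 0, 0, 0, 0.2]],
  ],
)

```text
time: 17.8
tool_pos: [0.4914, 0.0651, 0.2958]
tcp_rot: [0.171, 3.126, 0.001]
wrist_force: [0.5, -0.3, 1.5]
width: 0.395
```

Emit:
apply_moves(
  plan=[
    [[0.02, 0, -0.01, 0, 0, 0, -1], [0.02, 0, -0.01, 0, 0, 0, -1], [0.02, 0, -0.01, 0, 0, 0, -1], [0.02, 0, -0.01, 0, 0, 0, -1], [0.02, 0, -0.01, 0, 0, 0, -1], [0.02, 0, -0.01, 0, 0, 0, -1], [0.02, 0, -0.01, 0, 0, 0, -1], [0.02, 0, -0.01, 0, 0, 0, -1]],
  ],
)

```text
time: 18.47
tool_pos: [0.4682, 0.0673, 0.297]
tcp_rot: [-0.171, -3.135, 0.002]
wrist_force: [0.6, 0.1, -0.5]
width: 1.003
```

Run:
```python
from h import *
import pickle
st=readout.read_state();print(st['time'],st['tool_pos'],st['wrist_force']);pickle.dump(st,open('st22.pkl','wb'));snap('wrist','w22')
im=snap('scene','s22');a=fixread(im,name='d22');print(a,np.radians(a)/.4)
crop('w22','w22c',230,180,430,330,4)
```

```text
18.4667 [0.46816694 0.06726492 0.29695712] [ 0.62414086  0.08986963 -0.53952816]
165.1734142212476 7.207049787302991
```

View pics/w22c.png

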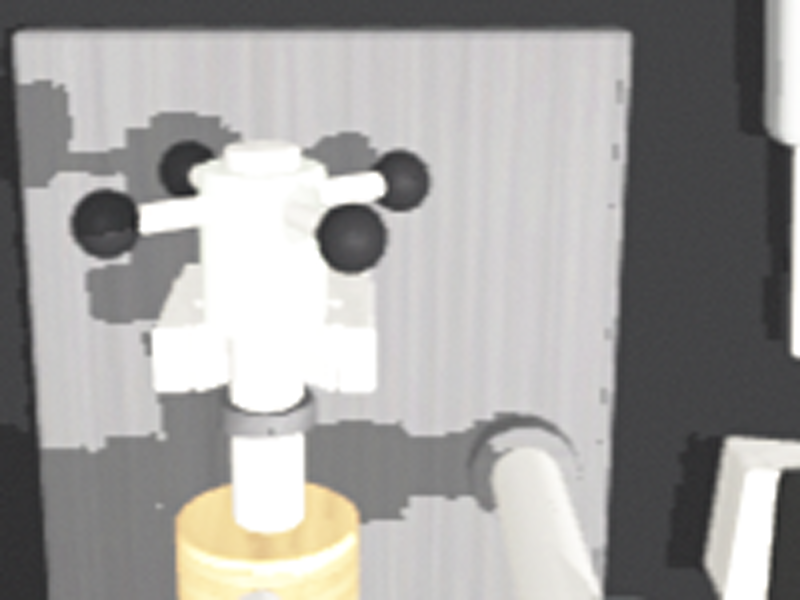

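View pics/s22.png

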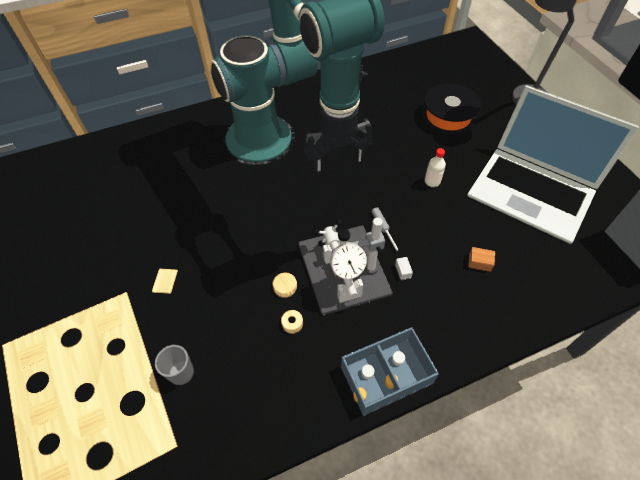

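Run:
```python
from h import *
import pickle
C=lambda x,y:(x/4+230,y/4+180)
hubfit([C(106,223),C(352,239),C(187,169),C(402,180)],pickle.load(open('st22.pkl','rb')),[0,1,3,2],-58)
print(bot.finish_job())
```

```text
b -57.48 dx,dy [ 0.0009 -0.0001] res [ 0.2 -0.2 -0.1 -0.6  0.5  0.  -0.5 -0.2  0.9 -0.1]
the job is handed in; nothing more can be done
None
```

I lowered the gauge by its knob and left the shaft with the roller's high spot up under the plunger. The job was handed in at about 18.5 s.

- **Gauge:** With the knob released the dial read about 5.8–5.9 mm, with the needle just short of the 6 tick.
- **High spot:** I read dial and shaft angle at six settings on both sides of the peak and fitted a cosine. The peak came out 57–58° from the starting angle, turned toward −y, good to about 1.5°.
- **Final check:** With the gripper clear, the shaft measured −57.5° and the dial about 7.21 mm, the highest settled reading seen. No other object looked displaced in the scene picture, which I checked by eye only.

**What went wrong:** Pushing a ball with shut fingers pressed down on it at about 10 N the second time (about 6 N the first). The dial went to 7.3 and then 8.26 mm, so the shaft probably tipped in its V-rests for a moment, which you asked me to avoid. I backed off; the readings returned to 7.03 and 7.19 mm and later ones fit the same curve, so I take it as seated again. The shaft may have slid up to about 0.9 mm along its axis, within calibration error. The plunger stayed well short of its 15 mm travel.

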